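# Unpack the tea basket into the caddy and onto the rail

## Robot

A 6-joint arm with a two-finger parallel gripper is mounted at the origin on the work surface. World frame = base frame: x ahead of the robot, y to its left, z up, the work surface at z = 0. Lengths are in m, angles in rad, forces in N, time in s.
With the tool pointing down it reaches from about 0.25 to 0.8 m from the base axis. Payload 3.9 kg.
Tool frame: the origin (TCP) lies on the centre line of the jaws, within the pads' length; the fingertips stand 14 mm ahead of it and the grasp point (between the pads) lies 5 mm behind it; z points along the fingers, y is the direction in which the jaws open and shut (so a half turn about z gives the same grasp; the last joint's range is limited). The gripper opens to 85 mm and grips with 20 to 120 N. Pads are 22 mm wide; open, the fingers measure 114 mm over their backs; the gripper's body (76 mm by 85 mm) begins 54 mm behind the grasp point. The pads swing forward as they close: fully open they stand 13 mm farther back than shut.
Start: joints at [1.318, 0.26, -0.138, 1.173, 0, 1.571], TCP at [0.131, 0.508, 0.245] pointing down, gripper open.
Joint ranges: [-2.78, 2.78], [-0.83, 1.72], [-1.28, 1.37], [-1.9, 2.12], [-1.57, 1.48], [-3.14, 3.14]. Speed limits (rad/s): [2.57, 2.57, 3.14, 3.14, 3.14, 3.14].

## Interface

Orientations are given as a 3x3 rotation matrix whose columns are the frame's x, y, z axes.
In Python, from cell import r gives the robot as it stands. The module is installed in compiled form; this text tells all that it offers.
- The arm moves only by the tool step_arm, never from a script. Its argument "deltas" is a list of rows, each an object with "dp": the shift along the tool's x, y, z in m, a list of three; "angular": the turn, a rotation vector about the tool's x, y, z in degrees, a list of three; "fingers": the closure, from 0 (fully open) to 1 (shut). A call has 1 to 12 rows; each row shifts and turns the commanded pose from where the row before left it, along the tool's axes as they then stand; what a row does not reach is not made up. A row lasts 1/10 s, in which the tool goes at most 50 mm and 8.59 degrees, less where a joint would pass 70% of its speed; a pose out of reach is approached as far as the arm can. A call with a gripper value outside its range is refused whole. The fingers move at their own pace and stop on an object; "squeeze" is the grip in N (left out, the last holds). Time passes only in rows, so rows that do not move let the fingers close. It gives the time, the measured TCP pose, the force and the opening at its end, in the units of the state.
- r.sense(): the state, without advancing time (a new reading comes with each control period).
- r.get_image(name): name is "scene" or "side" or "wrist"; returns the picture (420x560x3 uint8, blue, green, red); there is no depth.
- r.get_calibration(name): a dict with "camera_matrix" (3x3 intrinsics, pixels), "R" (3x3) and "t" (3): a world point X has camera coordinates R X + t; the wrist camera has in their place "hand_eye" (4x4, takes a point from camera to tool coordinates, whose origin is the TCP and whose axes are the flange's). Camera axes: x right, y down, z forward; pixel columns grow to the right and rows downward; lengths in m; the calibration is good to about 2 mm. A picture is of the moment at which its call begins: read the wrist's pose just before it. get_calibration takes no time and is no camera call.
- r.close_job(): hands the job in, once; it reports no verdict.
The state is a dict: "clock": time; "qpos": joint angles; "joint_vel": joint speeds; "joint_torque": joint torques, N m; "eef_pos": TCP position; "eef_rot": TCP orientation; "force": force on the tool from outside, world axes, zero at the start; "torque": the same for the moment, N m; "finger_gap": opening from 0.0 (shut) to 1.0 (fully open).
Only numpy, scipy, OpenCV 4.12 (cv2) and the standard library are available. Lean on these libraries where they do the work, as an engineer would, in place of code of your own. Each camera call takes 0.05 s, during which the arm holds its last target. There are 200 camera calls.

## Task

Unpack the tea basket: flip the caddy's catch down and open its lid wide, set every little tea tin from the basket down gently inside the caddy (never let one drop), and hang every pair of tongs from the basket astride the steel rail. Then shut the lid and flip the catch back up over it; don't force the lid against the catch, and leave the other things on the sill where they are.

Things in the scene. Friction and masses are not known exactly. Their poses are not given: they have to be found in the camera images.
- caddy: the tea caddy, a green tin fixed to the sill: square, 148 x 148 outside, open box 60 high with 4 mm walls and floor (inside 140 x 140, 56 deep). Origin at the centre of its underside (on the sill), z up, its front with the catch looks along its own -x, the lid hinge is at its back (+x). It may stand on either side of the sill.
- lid (a joint): the caddy's hinged lid, rad: 0 shut, grows as its front edge rises, stops at 1.9 (leaning back). A cap 28 deep, its top 88 above the sill when shut. The hinge axis is parallel to the caddy's y, at x = +74, z = 60 in the caddy's frame. The hinge is stiff: the lid stays where it is left (about 3 N at the bar moves it). Not to be raised while the catch is over it.
- lid_bar (a point): middle of the lid's brass loop handle: a level round bar 9 thick, 60 long between its posts, parallel to the hinge, 28 in from the lid's front edge and 34 above the lid's top; shut, it lies at x = -46, z = 122 in the caddy's frame. Held across from above it can turn between the fingers while the lid swings
- catch (a joint): the flip catch, rad: 0 fastened (standing upright against the front with its two little hooks over the lid's edge), grows as it flips forwards and down, away from the lid, stops at 1.8. Its axis is parallel to the caddy's y, at x = -85, z = 50 in the caddy's frame. It stays where it is left; 1 N moves it.
- catch_bar (a point): middle of the top bar of the catch's wire loop: a round bar 9 thick, with 41 clear between the loop's side wires, parallel to the catch's axis and 58 from it; fastened, it stands 20 above the lid's top (z = 108, x = -85 in the caddy's frame)
- basket: wooden hamper basket fixed to the sill, 160 (x) x 226 (y) outside, 56 high, walls and floor 5. Origin at the centre of its underside. A divider 4 thick, 50 high at y = -44 parts a narrow tongs compartment (its -y end, 62 wide) from the tin compartment (150 x 150). It may stand on either side of the sill.
- rail_mid (a point): middle of the level bar of the small steel rail fixed to the sill: bar 10 thick, 150 long between two posts, lying along this point's y axis, 155 above the sill
- tin1_mid (a point): small square tea tin, 42 x 42 x 54 high with a round brass knob on top, 18 across and 16 high (70 high in all), about 90 g. The point is on its axis, half-way up (35 above its underside); z points to the knob, x and y are square to its sides. Two or three of the four tins are there.
- tin2_mid (a point): small square tea tin, 42 x 42 x 54 high with a round brass knob on top, 18 across and 16 high (70 high in all), about 90 g. The point is on its axis, half-way up (35 above its underside); z points to the knob, x and y are square to its sides. Two or three of the four tins are there.
- tin3_mid (a point): small square tea tin, 42 x 42 x 54 high with a round brass knob on top, 18 across and 16 high (70 high in all), about 90 g. The point is on its axis, half-way up (35 above its underside); z points to the knob, x and y are square to its sides. Two or three of the four tins are there.
- tin4_mid (a point): small square tea tin, 42 x 42 x 54 high with a round brass knob on top, 18 across and 16 high (70 high in all), about 90 g. The point is on its axis, half-way up (35 above its underside); z points to the knob, x and y are square to its sides. Two or three of the four tins are there.
- tongs1_mid (a point): U-shaped rigid steel tea tongs standing on their two tips, bow up: 114 high, 44 wide over the legs (legs 38 apart inside, at y = +-20.5, straight up to 94 above the tips, then the rounded bow), strip 16 wide and 3 thick, tips 28 wide, about 50 g. The point is midway between the legs, 57 above the tips; z points to the bow, y from leg to leg. One or two pairs are there.
- tongs2_mid (a point): U-shaped rigid steel tea tongs standing on their two tips, bow up: 114 high, 44 wide over the legs (legs 38 apart inside, at y = +-20.5, straight up to 94 above the tips, then the rounded bow), strip 16 wide and 3 thick, tips 28 wide, about 50 g. The point is midway between the legs, 57 above the tips; z points to the bow, y from leg to leg. One or two pairs are there.
- egg_cup1: bone-china egg cup on a foot, 60 tall, 47 wide; a bystander. Origin at the centre of its underside.
- egg_cup2: the other egg cup, like the first; a bystander. Origin at the centre of its underside.
- egg_timer: faded blue wind-up egg timer, 58 wide, 61 tall; a bystander. Origin at the centre of its underside.
- hex_jar: squat hexagonal glass jar with a brass lid, 76 wide, 78 tall; a bystander. Origin at the centre of its underside.
- egg_topper: brass egg topper standing on its bell, 38 wide at the foot, 89 tall; a bystander. Origin at the centre of its underside.
- spoon: steel spoon lying flat, 130 long; a bystander. Origin at the centre of its underside.
Mind the look-alikes: they are no part of the job. What is shaped like the part that bears tongs2_mid but red is not meant.

How it is judged:
On the way, in this order (a step that is already met when the one before it is completed fails the run):
1. the catch is flipped well down while the lid is still shut (value of joint catch above 0.9 rad and value of joint lid below 0.1 rad), for 0.2 s.
2. the lid is open wide (value of joint lid above 1.35 rad), for 0.2 s.
3. every tea tin is in the caddy, the lid still open (x of tin1_mid in the frame of caddy between -0.062 and 0.062 m and y of tin1_mid in the frame of caddy between -0.062 and 0.062 m and z of each of tin1_mid, tin2_mid, tin3_mid, tin4_mid in the frame of caddy below 0.06 m and x of tin2_mid in the frame of caddy between -0.062 and 0.062 m and y of tin2_mid in the frame of caddy between -0.062 and 0.062 m and x of tin3_mid in the frame of caddy between -0.062 and 0.062 m and y of tin3_mid in the frame of caddy between -0.062 and 0.062 m and x of tin4_mid in the frame of caddy between -0.062 and 0.062 m and y of tin4_mid in the frame of caddy between -0.062 and 0.062 m and value of joint lid above 1 rad), for 0.2 s.
4. the lid is shut over the tins (x of tin1_mid in the frame of caddy between -0.062 and 0.062 m and y of tin1_mid in the frame of caddy between -0.062 and 0.062 m and z of each of tin1_mid, tin2_mid, tin3_mid, tin4_mid in the frame of caddy below 0.06 m and x of tin2_mid in the frame of caddy between -0.062 and 0.062 m and y of tin2_mid in the frame of caddy between -0.062 and 0.062 m and x of tin3_mid in the frame of caddy between -0.062 and 0.062 m and y of tin3_mid in the frame of caddy between -0.062 and 0.062 m and x of tin4_mid in the frame of caddy between -0.062 and 0.062 m and y of tin4_mid in the frame of caddy between -0.062 and 0.062 m and value of joint lid below 0.06 rad and value of joint catch above 0.5 rad), for 0.2 s.
5. the catch is flipped back up over the lid (value of joint catch below 0.15 rad and value of joint lid below 0.06 rad), for 0.2 s.
At the end, for the whole second after the job is handed in: All tins present are in the caddy (middle within 62 mm of its centre each way, below the rim); all tongs present hang at rest astride the rail, bow on the bar, bar between the legs, within 0.35 rad of upright; lid shut (under 0.06 rad); catch fastened (under 0.15 rad) (all of step 5 and x of tin1_mid in the frame of caddy between -0.062 and 0.062 m and y of tin1_mid in the frame of caddy between -0.062 and 0.062 m and z of each of tin1_mid, tin2_mid, tin3_mid, tin4_mid in the frame of caddy below 0.06 m and x of tin2_mid in the frame of caddy between -0.062 and 0.062 m and y of tin2_mid in the frame of caddy between -0.062 and 0.062 m and x of tin3_mid in the frame of caddy between -0.062 and 0.062 m and y of tin3_mid in the frame of caddy between -0.062 and 0.062 m and x of tin4_mid in the frame of caddy between -0.062 and 0.062 m and y of tin4_mid in the frame of caddy between -0.062 and 0.062 m and y of rail_mid in the frame of tongs1_mid between -0.017 and 0.017 m and x of rail_mid in the frame of tongs1_mid between -0.07 and 0.07 m and z of rail_mid in the frame of tongs1_mid between 0.035 and 0.056 m and angle between each of tongs1_mid, tongs2_mid's own z axis and vertical below 0.35 rad and linear speed of each of tongs1, tongs2 below 0.03 m/s and y of rail_mid in the frame of tongs2_mid between -0.017 and 0.017 m and x of rail_mid in the frame of tongs2_mid between -0.07 and 0.07 m and z of rail_mid in the frame of tongs2_mid between 0.035 and 0.056 m); the robot touches nothing.
It fails at once if a tin is let fall (more than about 8 cm) (linear speed of any of tin1, tin2, tin3, tin4 above 1.3 m/s).
It fails at once if the lid is forced up, or brought down, while the catch stands fastened (value of joint lid above 0.12 rad and value of joint catch below 0.25 rad).
It fails at once if a bystander is shoved more than 30 mm or knocked over (distance of any of egg_cup1, egg_cup2, egg_timer, hex_jar, egg_topper, spoon from where it was at the start of the episode above 0.03 m or angle between any of egg_cup1, egg_cup2, egg_timer, hex_jar, egg_topper's own z axis and vertical above 0.6 rad).
Of tin1, tin2, tin3, tin4 only 2 to 3 are there at a start; the rules pass over those that are not, and their reading is None.
Of tongs1, tongs2 only 1 to 2 are there at a start; the rules pass over those that are not, and their reading is None.
At some moment in a run one of tin1, tin2, tin3, tin4 may be knocked a few centimetres aside while the robot is not near it.
It also fails if it takes over 210 s, if anything falls off the work surface, if the arm or the gripper's body presses on something with over 40 N, if the wrist force passes 120 N, or if a joint passes its speed limit or range.

## Working session

There is one attempt and no reset: what is moved stays moved. The work goes in short steps, Python scripts to look and compute and a tool call to move; the robot and the scene stay as the last step left them, time stands still between calls to the robot, and variables do not carry over. Pictures are saved under pics/ and viewed, about 12 in all and at most 16, crops included, and the job is handed in when it is done.

Besides the shell and the picture viewer there is one more tool, called as name(argument=value, ...) on one line, values as JSON. step_arm: Moves the arm, as the interface text tells. Its arguments: {"type":"object","properties":{"deltas":{"type":"array","items":{"type":"object","properties":{"dp":{"type":"array","items":{"type":"number"}},"angular":{"type":"array","items":{"type":"number"}},"fingers":{"type":"number"}}}},"squeeze":{"type":"number"}},"required":["deltas"]}

```bash
mkdir -p pics; cat > h.py <<'E'
import numpy as np, cv2
from cell import r
np.set_printoptions(precision=4,suppress=True)
def cam(n):
    c=r.get_calibration(n); K=np.array(c["camera_matrix"])
    if n=="wrist":
        s=r.sense(); H=np.array(c["hand_eye"]); T=np.eye(4); T[:3,:3]=s["eef_rot"]; T[:3,3]=s["eef_pos"]
        M=np.linalg.inv(T@H); return K,M[:3,:3],M[:3,3]
    return K,np.array(c["R"]),np.array(c["t"])
def ray(C,uv):
    K,R,t=C; d=R.T@np.linalg.solve(K,[uv[0],uv[1],1.]); return -R.T@t,d/np.linalg.norm(d)
def onz(C,uv,z):
    o,d=ray(C,uv); return o+d*(z-o[2])/d[2]
def proj(C,X):
    K,R,t=C; p=K@(R@np.asarray(X,float)+t); return p[:2]/p[2]
def tri(C1,u1,C2,u2):
    o1,d1=ray(C1,u1);o2,d2=ray(C2,u2)
    A=np.stack([d1,-d2],1);s=np.linalg.lstsq(A,o2-o1,rcond=None)[0]
    a=o1+s[0]*d1;b=o2+s[1]*d2;return (a+b)/2,np.linalg.norm(a-b)
E
python3 - <<'E'
from h import *
for n in ["scene","side","wrist"]:
    C=cam(n); im=r.get_image(n); cv2.imwrite(f"pics/{n}0.png",im); np.savez(f"pics/{n}0.npz",K=C[0],R=C[1],t=C[2])
    print(n,C[0].ravel()[[0,2,4,5]],-C[1].T@C[2],C[1][2])
s=r.sense();print(s)
print(r.get_calibration("wrist")["hand_eye"])
a=cv2.imread("pics/scene0.png");b=cv2.imread("pics/side0.png")
E
```

```text
scene [468.0776 279.1695 468.0776 214.1621] [1.0907 0.0864 1.0255] [-0.562  -0.0888 -0.8224]
side [412.0364 279.7778 412.0364 214.3378] [-0.0422 -0.6881  0.715 ] [ 0.5188  0.6616 -0.5414]
wrist [302.5211 282.3897 302.5211 210.472 ] [0.0577 0.5278 0.3729] [ 0.2863 -0.0759 -0.9551]
{'clock': 0.15, 'qpos': array([ 1.3179,  0.2605, -0.1391,  1.1727, -0.    ,  1.5708]), 'joint_vel': array([-0.0008, -0.0011,  0.0045,  0.0002,  0.0004, -0.0019]), 'joint_torque': array([  0.0008, -40.6006,  25.4166,   0.0127,   0.0001,   0.    ]), 'eef_pos': array([0.1312, 0.5078, 0.2447]), 'eef_rot': array([[-0.9682,  0.2502, -0.0004],
       [ 0.2502,  0.9682, -0.0015],
       [-0.    , -0.0015, -1.    ]]), 'force': array([-0.1942, -0.4014,  0.126 ]), 'torque': array([-0.0246,  0.0661, -0.0634]), 'finger_gap': 0.9973031110178292}
[[ 0.0003 -0.9551 -0.2962  0.0761]
 [ 1.      0.0004 -0.0003  0.0008]
 [ 0.0004 -0.2962  0.9551 -0.1284]
 [ 0.      0.      0.      1.    ]]
```

View pics/scene0.png

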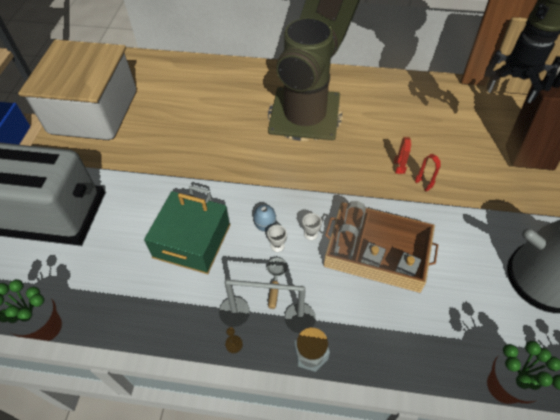

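View pics/side0.png

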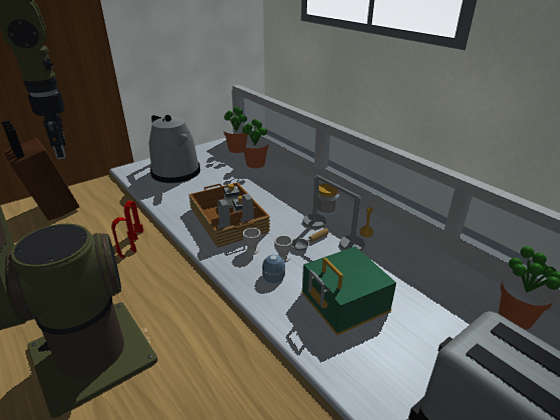

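The scene view shows the green caddy at (188,230) with its catch and handle at (200,190). The basket is at (380,250), with tins at (373,252) and (408,262) and steel tongs at about (348,225). The rail is at (264,285). The red tongs at (403,155) and (430,170) are look-alikes. The side view agrees. I'll look closer before moving.

```bash
python3 - <<'E'
from h import *
a=cv2.imread("pics/scene0.png");b=cv2.imread("pics/side0.png")
A=cv2.resize(a[195:300,310:450],None,fx=2.8,fy=2.8,interpolation=cv2.INTER_CUBIC)
B=cv2.resize(a[175:280,140:280],None,fx=2.8,fy=2.8,interpolation=cv2.INTER_CUBIC)
Cc=cv2.resize(b[170:275,180:320],None,fx=2.8,fy=2.8,interpolation=cv2.INTER_CUBIC)
D=cv2.resize(a[245:350,210:350],None,fx=2.8,fy=2.8,interpolation=cv2.INTER_CUBIC)
cv2.imwrite("pics/crop0.png",np.vstack([np.hstack([A,B]),np.hstack([Cc,D])]))
C=cam("scene")
for n,uv,z in [("tinA",(374,247),.075),("tinB",(408,260),.075),("catchbar",(200,187),.108),("lidbar",(193,200),.122),("railL",(229,281),.155),("railR",(304,288),.155),("cupL",(277,245),0),("cup",(311,235),0),("timer",(264,230),0),("jar",(312,365),0)]:
    print(n,onz(C,uv,z))
E
```

```text
tinA [0.504  0.2179 0.075 ]
tinB [0.5283 0.2963 0.075 ]
catchbar [ 0.4089 -0.2195  0.108 ]
lidbar [ 0.4602 -0.2222  0.122 ]
railL [ 0.6755 -0.0863  0.155 ]
railR [0.6701 0.0685 0.155 ]
cupL [ 0.4852 -0.0163  0.    ]
cup [0.4436 0.0664 0.    ]
timer [ 0.4449 -0.0563  0.    ]
jar [0.7755 0.1031 0.    ]
```

View pics/crop0.png

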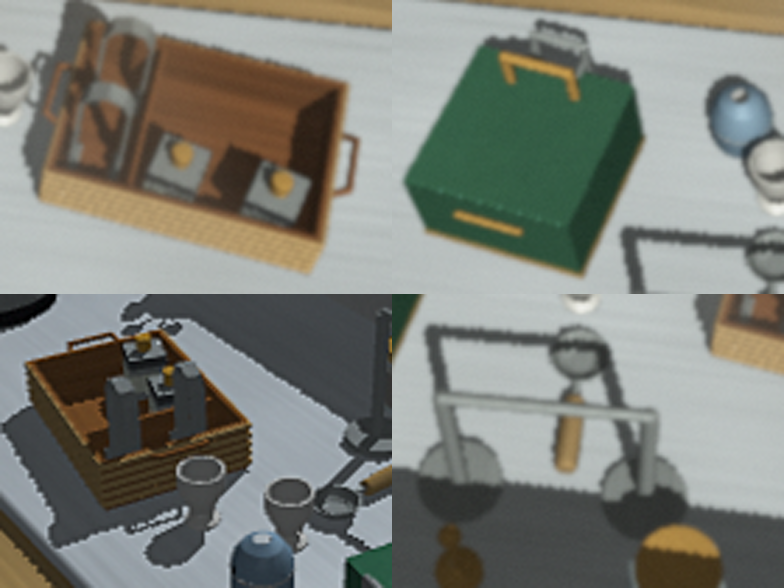

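The crop shows two steel tongs in the narrow compartment: bows at crop (128,35) and (107,100), scene about (356,208) and (348,231). There are two tins, with brass knobs at scene (374,249) and (408,260). The candidates for tongs are the two steel pairs at (356,208) and (348,231), and the red pairs at (403,155) and (430,170), which I exclude. Other brass pieces (egg topper (233,340), jar lid (313,343)) don't count as tins. Next I move for a close wrist view of the basket.

step_arm(deltas=[{"dp": [-0.032, -0.014, -0.004]}, {"dp": [-0.032, -0.014, -0.004]}, {"dp": [-0.032, -0.014, -0.004]}, {"dp": [-0.032, -0.014, -0.004]}, {"dp": [-0.032, -0.014, -0.004]}, {"dp": [-0.032, -0.014, -0.004]}, {"dp": [-0.032, -0.014, -0.004]}, {"dp": [-0.032, -0.014, -0.004]}, {"dp": [-0.032, -0.014, -0.004]}, {"dp": [-0.032, -0.014, -0.004]}, {"dp": [0, 0, 0]}, {"dp": [0, 0, 0]}])

```text
schema error: expected keys dp, angular, fingers
```

```bash
cat >> h.py <<'E'
def snap(tag,n="wrist"):
    C=cam(n); im=r.get_image(n); cv2.imwrite(f"pics/{tag}.png",im); np.savez(f"pics/{tag}.npz",K=C[0],R=C[1],t=C[2]); return C,im
def load(tag):
    z=np.load(f"pics/{tag}.npz"); return (z["K"],z["R"],z["t"]),cv2.imread(f"pics/{tag}.png")
E
python3 -c "
from h import *
snap('w1');s=r.sense();print(s['clock'],s['eef_pos'],s['eef_rot'])"
```

```text
0.2 [0.1312 0.5079 0.2448] [[-0.9682  0.2501 -0.0004]
 [ 0.2501  0.9682 -0.0012]
 [ 0.     -0.0013 -1.    ]]
```

View pics/w1.png

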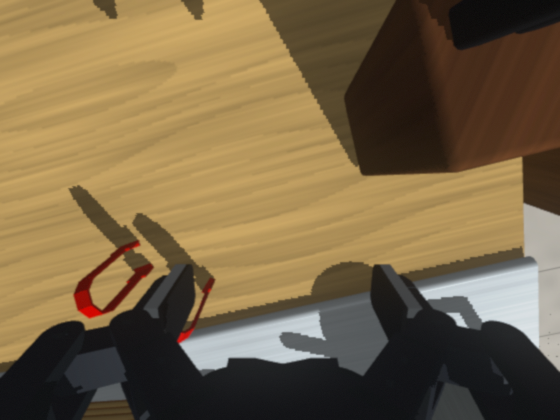

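The step was refused because it needs all keys. The wrist picture shows only the red look-alikes at (110,280). The camera looks to the robot's side of the jaws, so I'll go past the basket.

step_arm(deltas=[{"dp": [-0.04, -0.014, -0.008], "angular": [0, 0, 0], "fingers": 0}, {"dp": [-0.04, -0.014, -0.008], "angular": [0, 0, 0], "fingers": 0}, {"dp": [-0.04, -0.014, -0.008], "angular": [0, 0, 0], "fingers": 0}, {"dp": [-0.04, -0.014, -0.008], "angular": [0, 0, 0], "fingers": 0}, {"dp": [-0.04, -0.014, -0.008], "angular": [0, 0, 0], "fingers": 0}, {"dp": [-0.04, -0.014, -0.008], "angular": [0, 0, 0], "fingers": 0}, {"dp": [-0.04, -0.014, -0.008], "angular": [0, 0, 0], "fingers": 0}, {"dp": [-0.04, -0.014, -0.008], "angular": [0, 0, 0], "fingers": 0}, {"dp": [-0.04, -0.014, -0.008], "angular": [0, 0, 0], "fingers": 0}, {"dp": [-0.04, -0.014, -0.008], "angular": [0, 0, 0], "fingers": 0}, {"dp": [-0.04, -0.014, 0], "angular": [0, 0, 0], "fingers": 0}, {"dp": [0, 0, 0], "angular": [0, 0, 0], "fingers": 0}])

```text
clock: 1.4
eef_pos: [0.5227, 0.2463, 0.3245]
eef_rot: [[-0.967, 0.256, 0.002], [0.256, 0.967, -0.001], [-0.002, -0.001, -1.0]]
force: [-0.7, -0.3, -0.5]
finger_gap: 1.002
```

```bash
python3 -c "
from h import *
snap('w2');s=r.sense();print(s['clock'],s['eef_pos'],s['eef_rot'])"
```

```text
1.45 [0.5205 0.2476 0.3244] [[-0.9672  0.254  -0.0008]
 [ 0.254   0.9672 -0.0004]
 [ 0.0007 -0.0006 -1.    ]]
```

View pics/w2.png

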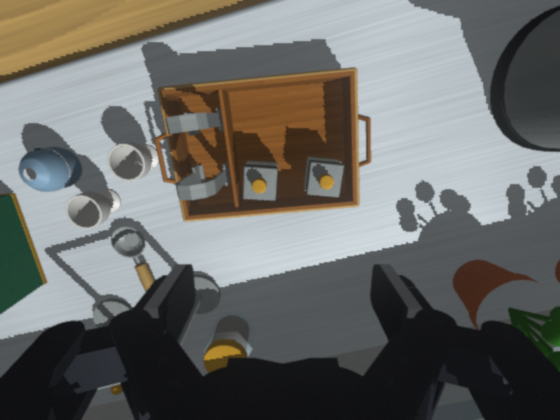

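The wrist view shows the basket rim from (163,90) to (358,204). Two tins have knobs at (259,186) and (326,182). Two steel bows are centred near (193,122) and (202,184). I'll measure these against the scene and side views.

```bash
cat >> h.py <<'E'
def blobs(im,lo,hi,roi,amin=15):
    x0,y0,x1,y1=roi; m=cv2.inRange(cv2.cvtColor(im,cv2.COLOR_BGR2HSV)[y0:y1,x0:x1],np.array(lo),np.array(hi))
    n,l,st,c=cv2.connectedComponentsWithStats(m); return [(c[i]+[x0,y0],st[i]+[x0,y0,0,0,0]) for i in range(1,n) if st[i][4]>=amin]
BR=((15,130,90),(30,255,255))
E
python3 - <<'E'
from h import *
W,wi=load("w2");S,si=load("scene0");D,di=load("side0")
kw=[b[0] for b in blobs(wi,(17,150,140),(30,255,255),(235,160,350,200))]
ks=[b[0] for b in blobs(si,(17,150,120),(30,255,255),(360,240,425,275))]
kd=[b[0] for b in blobs(di,(17,150,120),(30,255,255),(215,175,260,215))]
print(kw,ks,kd)
for a in kw:
    for n,C,L in (("s",S,ks),("d",D,kd)):
        for b in L:
            X,e=tri(W,a,C,b)
            if e<.012: print(a,n,b,X,e)
# basket rim corners at z=.056
P=np.array([onz(W,u,.056)[:2] for u in [(161,88),(357,69),(359,206),(184,220)]]);print(P)
print("centre",P.mean(0),"edges",P[1]-P[0],P[2]-P[1],P[3]-P[2],P[0]-P[3])
for u in [(193,122),(202,184)]: print(onz(W,u,.119))
# tongs zoom
Z=cv2.resize(wi[80:230,150:350],None,fx=4,fy=4,interpolation=cv2.INTER_CUBIC);cv2.imwrite("pics/z2.png",Z)
E
```

```text
[array([326.2581, 181.7419]), array([258.7619, 185.7857])] [] []
[[0.3796 0.1315]
 [0.4198 0.3665]
 [0.5892 0.3376]
 [0.5473 0.0991]]
centre [0.484  0.2337] edges [0.0402 0.2351] [ 0.1694 -0.0289] [-0.0419 -0.2385] [-0.1677  0.0323]
[0.4306 0.1733 0.119 ]
[0.4965 0.1603 0.119 ]
```

View pics/z2.png

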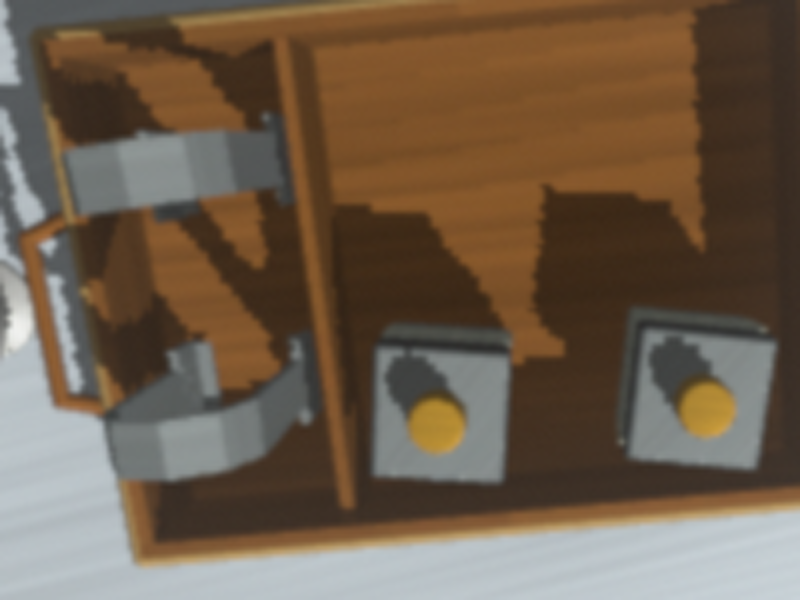

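The zoom confirms the choice: bow top centres at zoom (155,170) and (190,440), knobs at (437,424) and (706,408). The rim measures 5% too large at z=0.056, so the sill may be higher than the counter. I'll triangulate the heights.

```bash
python3 - <<'E'
from h import *
W,wi=load("w2");S,si=load("scene0");D,di=load("side0")
def near(im,uv,rad=7):
    u,v=map(int,uv); h=cv2.cvtColor(im,cv2.COLOR_BGR2HSV); m=cv2.inRange(h,(12,110,90),(32,255,255))
    k=np.zeros_like(m);cv2.circle(k,(u,v),rad,255,-1);M=cv2.moments(m&k,True);return (M["m10"]/M["m00"],M["m01"]/M["m00"],M["m00"])
K=dict(A=((258.76,185.79),(374.6,249.3),(240,199.6)),B=((326.26,181.74),(411,260.7),(231,187.5)))
for n,(w,s,d) in K.items():
    s=near(si,s);d=near(di,d);print(n,s,d)
    for a,b in (((W,w),(S,s)),((W,w),(D,d)),((S,s),(D,d))): print("  ",*tri(a[0],a[1][:2],b[0],b[1][:2]))
T=dict(A=((188.8,122.5),(357,205),(223.6,201.8)),B=((197.5,190),(348,228),(247.9,196.4)))
for n,(w,s,d) in T.items():
    print("T",n)
    for a,b in (((W,w),(S,s)),((W,w),(D,d)),((S,s),(D,d))): print("  ",*tri(a[0],a[1],b[0],b[1]))
# rim corners wrist-scene
for w,s in [((359,206),(426,289)),((184,220),(325,267)),((357,69),(435,225))]: print("rim",*tri(W,w,S,s))
# rim at several z
for z in (.056,.066,.076):
    P=np.array([onz(W,u,z)[:2] for u in [(161,88),(357,69),(359,206),(184,220)]]);e=np.diff(np.vstack([P,P[:1]]),axis=0);print(z,np.linalg.norm(e,axis=1),P.mean(0),np.degrees(np.arctan2(e[:,1],e[:,0])))
E
```

```text
A (374.75471698113205, 248.73584905660377, 53.0) (239.5, 196.8, 10.0)
   [0.5197 0.2176 0.0931] 0.0008077664098893357
   [0.5181 0.2188 0.0948] 0.0030605989766441574
   [0.5181 0.2186 0.0933] 0.003804272587385274
B (409.94545454545454, 259.6363636363636, 55.0) (230.77777777777777, 185.0, 18.0)
   [0.5362 0.2978 0.0909] 0.0013214775770614767
   [0.5357 0.2982 0.0938] 0.00011437581038557074
   [0.5365 0.2975 0.0932] 0.002332875861535106
T A
   [0.4294 0.1696 0.1295] 0.004980134389215298
   [0.4326 0.1712 0.1305] 0.004342107363905439
   [0.4318 0.1666 0.1339] 0.0016142562766488027
T B
   [0.4983 0.1535 0.1309] 0.007556353736707207
   [0.5023 0.1555 0.1296] 0.004797013390500091
   [0.4998 0.1492 0.135 ] 0.002194951291866767
rim [0.5884 0.3381 0.0586] 0.0018482758669390758
rim [0.5527 0.1027 0.0472] 0.015406723831577202
rim [0.4211 0.3622 0.0738] 0.00041301717236520263
0.056 [0.2385 0.1719 0.2421 0.1708] [0.484  0.2337] [ 80.2983  -9.6816 -99.9714 169.0898]
0.066 [0.2325 0.1675 0.236  0.1665] [0.4831 0.2345] [ 80.2983  -9.6816 -99.9714 169.0898]
0.076 [0.2264 0.1632 0.2299 0.1622] [0.4822 0.2353] [ 80.2983  -9.6816 -99.9714 169.0898]
```

The sill stands about 18 mm above z=0: knobs come out at z≈0.093 and the rim at about 0.075. The basket yaw is about -9.7°. Now I'll look over the caddy.

step_arm(deltas=[{"dp": [-0.014, -0.04, 0], "angular": [0, 0, 0], "fingers": 0}, {"dp": [-0.014, -0.04, 0], "angular": [0, 0, 0], "fingers": 0}, {"dp": [-0.014, -0.04, 0], "angular": [0, 0, 0], "fingers": 0}, {"dp": [-0.014, -0.04, 0], "angular": [0, 0, 0], "fingers": 0}, {"dp": [-0.014, -0.04, 0], "angular": [0, 0, 0], "fingers": 0}, {"dp": [-0.014, -0.04, 0], "angular": [0, 0, 0], "fingers": 0}, {"dp": [-0.014, -0.04, 0], "angular": [0, 0, 0], "fingers": 0}, {"dp": [-0.014, -0.04, 0], "angular": [0, 0, 0], "fingers": 0}, {"dp": [-0.014, -0.04, 0], "angular": [0, 0, 0], "fingers": 0}, {"dp": [-0.014, -0.04, 0], "angular": [0, 0, 0], "fingers": 0}, {"dp": [-0.014, -0.04, 0], "angular": [0, 0, 0], "fingers": 0}, {"dp": [0, 0, 0], "angular": [0, 0, 0], "fingers": 0}])

```text
clock: 2.65
eef_pos: [0.5577, -0.2187, 0.3244]
eef_rot: [[-0.967, 0.254, -0.001], [0.254, 0.967, -0.001], [0.001, -0.001, -1.0]]
force: [-0.9, -0.2, -0.8]
finger_gap: 0.998
```

```bash
python3 -c "
from h import *
snap('w3');s=r.sense();print(s['clock'],s['eef_pos'],s['eef_rot'])"
```

```text
2.7 [ 0.5575 -0.2163  0.3246] [[-0.9676  0.2526 -0.0012]
 [ 0.2526  0.9676  0.0008]
 [ 0.0013  0.0005 -1.    ]]
```

View pics/w3.png

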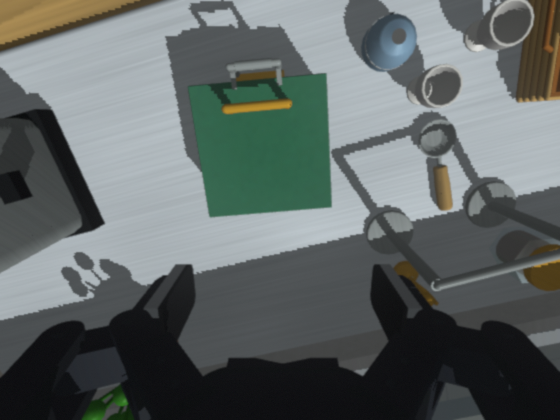

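The caddy lid's corners are at about (190,87), (326,73), (331,207) and (210,216). The brass bar runs (223,108)–(291,103), the steel catch bar (229,68)–(281,64), and one rail end is at (437,286).

```bash
python3 - <<'E'
from h import *
W,wi=load("w3");S,si=load("scene0")
hsv=cv2.cvtColor(wi,cv2.COLOR_BGR2HSV)
m=cv2.inRange(hsv,(60,80,40),(90,255,255));m[:,:150]=0;m[:,350:]=0;m[250:]=0
c=max(cv2.findContours(m,0,2)[0],key=cv2.contourArea);ap=cv2.approxPolyDP(cv2.convexHull(c),5,True)[:,0];print(ap.tolist())
mb=cv2.inRange(hsv,(15,150,130),(32,255,255));mb[:95]=0;mb[118:]=0;mb[:,:215]=0;mb[:,300:]=0
x,y,w,h=cv2.boundingRect(mb);rb=cv2.minAreaRect(cv2.findNonZero(mb));print("bar",rb)
mc=(cv2.inRange(hsv,(0,0,110),(180,60,255)));
mc[:55]=0;mc[76:]=0;mc[:,:222]=0;mc[:,290:]=0;print("catchpix",cv2.minAreaRect(cv2.findNonZero(mc)))
for z in (.100,.106,.112):
    P=np.array([onz(W,u,z)[:2] for u in ((190,87),(326,73),(331,207),(210,216))]);e=np.diff(np.vstack([P,P[:1]]),axis=0);print(z,np.linalg.norm(e,axis=1),P.mean(0),np.degrees(np.arctan2(e[:,1],e[:,0])))
print("corners",P)
print("lidbar ends",onz(W,(224,108),.14),onz(W,(291,103.5),.14)," mid",*tri(W,(257.5,106),S,(194,199)))
print("catch ends",onz(W,(230,67.5),.126),onz(W,(281,64),.126)," mid",*tri(W,(255,66),S,(200,186)))
print("rail L",*tri(W,(437,286),S,(229,280)))
# rail from scene: threshold brightness along columns
for z in (.17,.173): print("rail",onz(S,(231,281.5),z),onz(S,(303,288),z),onz(W,(437,286),z),onz(W,(540,260),z))
Z=np.hstack([cv2.resize(wi[50:125,180:300],None,fx=4,fy=4,interpolation=cv2.INTER_CUBIC),cv2.resize(si[265:340,215:320],None,fx=4,fy=4,interpolation=cv2.INTER_CUBIC)[:, :320]]);cv2.imwrite("pics/z3.png",Z)
E
```

```text
[[325, 74], [330, 205], [210, 215], [188, 87]]
bar ((257.02972412109375, 106.79704284667969), (7.1642680168151855, 68.55805969238281), 84.2894058227539)
catchpix ((253.5, 67.5), (15.0, 53.0), 90.0)
0.1 [0.1475 0.1501 0.1485 0.1477] [ 0.5141 -0.2284] [  80.6939   -9.9537 -100.23    169.6642]
0.106 [0.145  0.1475 0.1459 0.1452] [ 0.5136 -0.2278] [  80.6939   -9.9537 -100.23    169.6642]
0.112 [0.1425 0.145  0.1434 0.1427] [ 0.5131 -0.2273] [  80.6939   -9.9537 -100.23    169.6642]
corners [[ 0.4308 -0.285 ]
 [ 0.4538 -0.1444]
 [ 0.5966 -0.1694]
 [ 0.5711 -0.3106]]
lidbar ends [ 0.4617 -0.2521  0.14  ] [ 0.4743 -0.1876  0.14  ]  mid [ 0.4672 -0.2181  0.1354] 0.0045363338150777805
catch ends [ 0.4261 -0.2371  0.126 ] [ 0.4359 -0.1876  0.126 ]  mid [ 0.433  -0.2103  0.1432] 0.004044284461034893
rail L [ 0.6851 -0.0846  0.1772] 0.0050047491766342656
rail [ 0.6832 -0.0791  0.17  ] [0.6776 0.0668 0.17  ] [ 0.6914 -0.0839  0.17  ] [0.6877 0.0218 0.17  ]
rail [ 0.6847 -0.0785  0.173 ] [0.6791 0.0669 0.173 ] [ 0.6892 -0.0851  0.173 ] [0.6855 0.0195 0.173 ]
```

View pics/z3.png

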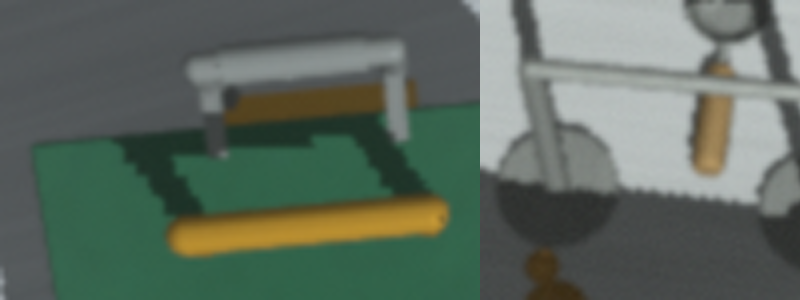

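Caddy centre is about (0.514,-0.228), yaw -9.9°, and the bars agree with the drawing to 1–2 mm. The rail lies along about 92°, x≈0.685. First I turn the jaws along the caddy's x.

step_arm(deltas=[{"dp": [0, 0, 0], "angular": [0, 0, 8.52], "fingers": 0.67}, {"dp": [0, 0, 0], "angular": [0, 0, 8.52], "fingers": 0.67}, {"dp": [0, 0, 0], "angular": [0, 0, 8.52], "fingers": 0.67}, {"dp": [0, 0, 0], "angular": [0, 0, 8.52], "fingers": 0.67}, {"dp": [0, 0, 0], "angular": [0, 0, 8.52], "fingers": 0.67}, {"dp": [0, 0, 0], "angular": [0, 0, 8.52], "fingers": 0.67}, {"dp": [0, 0, 0], "angular": [0, 0, 8.52], "fingers": 0.67}, {"dp": [0, 0, 0], "angular": [0, 0, 8.52], "fingers": 0.67}, {"dp": [0, 0, 0], "angular": [0, 0, 8.52], "fingers": 0.67}, {"dp": [0, 0, 0], "angular": [0, 0, 8.52], "fingers": 0.67}, {"dp": [0, 0, 0], "angular": [0, 0, 0], "fingers": 0.67}])

```text
clock: 3.8
eef_pos: [0.5576, -0.213, 0.3254]
eef_rot: [[0.165, 0.986, -0.0], [0.986, -0.165, 0.001], [0.001, -0.001, -1.0]]
force: [-0.7, 0.6, 0.4]
finger_gap: 0.327
```

```bash
cat >> h.py <<'E'
c0=np.array([.5138,-.228]);ya=np.radians(-9.85);cx=np.array([np.cos(ya),np.sin(ya)]);cy=np.array([-cx[1],cx[0]])
SILL=.017
def cad(x,y,z): return np.array([*(c0+x*cx+y*cy),z+SILL])
def go(X,yaw=None):
    s=r.sense();R=np.array(s["eef_rot"]);p=np.array(s["eef_pos"]);print("clk",s["clock"],"pos",p,"gap",s["finger_gap"],"F",s["force"],"yawy",np.degrees(np.arctan2(R[1,1],R[0,1])),"q6",s["qpos"][5])
    print("dp",R.T@(np.asarray(X)-p))
    if yaw is not None:
        a=np.radians(yaw);y=np.array([np.cos(a),np.sin(a),0]);z=np.array([0,0,-1.]);G=np.stack([np.cross(y,z),y,z],1)
        print("rotvec",np.degrees(cv2.Rodrigues(R.T@G)[0].ravel()))
E
python3 -c "
from h import *
go(cad(-.087,0,.16),-9.85);go(cad(-.087,0,.112))"
```

```text
clk 3.8 pos [ 0.5576 -0.213   0.3254] gap 0.32716967320934554 F [-0.7275  0.5588  0.4158] yawy -9.518049698506333 q6 1.3716986478703026
dp [-0.0216 -0.1277  0.1485]
rotvec [-0.0344 -0.0445  0.3319]
clk 3.8 pos [ 0.5576 -0.213   0.3254] gap 0.32716967320934554 F [-0.7275  0.5588  0.4158] yawy -9.518049698506333 q6 1.3716986478703026
dp [-0.0217 -0.1276  0.1965]
```

step_arm(deltas=[{"dp": [-0.0036, -0.0213, 0.011], "angular": [0, 0, 0.3], "fingers": 0.67}, {"dp": [-0.0036, -0.0213, 0.011], "angular": [0, 0, 0], "fingers": 0.67}, {"dp": [-0.0036, -0.0213, 0.011], "angular": [0, 0, 0], "fingers": 0.67}, {"dp": [-0.0036, -0.0213, 0.011], "angular": [0, 0, 0], "fingers": 0.67}, {"dp": [-0.0036, -0.0213, 0.011], "angular": [0, 0, 0], "fingers": 0.67}, {"dp": [-0.0036, -0.0213, 0.011], "angular": [0, 0, 0], "fingers": 0.67}, {"dp": [0, 0, 0.02], "angular": [0, 0, 0], "fingers": 0.67}, {"dp": [0, 0, 0.02], "angular": [0, 0, 0], "fingers": 0.67}, {"dp": [0, 0, 0.02], "angular": [0, 0, 0], "fingers": 0.67}, {"dp": [0, 0, 0.02], "angular": [0, 0, 0], "fingers": 0.67}, {"dp": [0, 0, 0], "angular": [0, 0, 0], "fingers": 0.67}])

```text
clock: 4.9
eef_pos: [0.4261, -0.2124, 0.1771]
eef_rot: [[0.169, 0.986, -0.005], [0.986, -0.169, 0.003], [0.002, -0.005, -1.0]]
force: [0.0, 0.7, -0.0]
finger_gap: 0.332
```

```bash
python3 -c "
from h import *
go(cad(-.087,0,.112),-9.85)
snap('w4')"
```

```text
clk 4.9 pos [ 0.4261 -0.2124  0.1771] gap 0.33235278343510527 F [ 0.0156  0.7354 -0.0392] yawy -9.731919568996243 q6 1.2780459139289129
dp [-0.0005  0.0023  0.0481]
rotvec [-0.3013 -0.1147  0.1178]
```

View pics/w4.png

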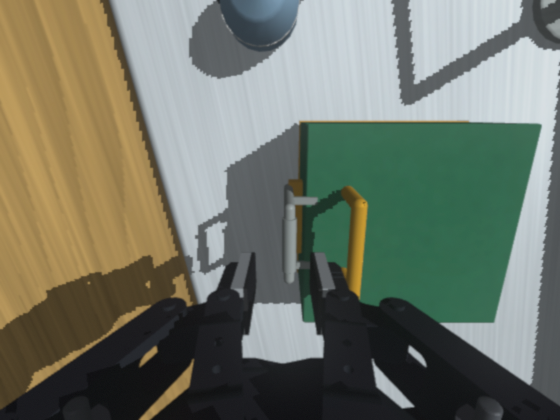

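The fingers straddle the catch bar (column 290, rows 190–282), and the brass bar is at column 358. I'll check the projection.

```bash
python3 -c "
from h import *
W,im=load('w4')
for y in (-.025,0,.025): print('catch',proj(W,cad(-.085,y,.108)),'lid',proj(W,cad(-.046,y,.122)))
for s in (.012,.017,.022):
  import h; h.SILL=s
  print(s,[onz(W,u,.108+s) for u in ((290,192),(291,281))],[onz(W,u,.122+s) for u in ((359,200),(354,290))])
p=r.sense()['eef_pos'];print(proj(W,p-[0,0,.014]),proj(W,[p[0],p[1],.125]))
print([proj(W,cad(x,y,.088)) for x,y in ((-.074,-.074),(-.074,.074),(.074,.074),(.074,-.074))])
"
```

```text
catch [289.4507 276.1024] lid [352.3057 287.6172]
catch [289.8078 241.5219] lid [355.2342 250.927 ]
catch [290.1929 204.2336] lid [358.4098 211.1406]
0.012 [array([ 0.4354, -0.1823,  0.12  ]), array([ 0.4258, -0.2448,  0.12  ])] [array([ 0.4748, -0.1905,  0.134 ]), array([ 0.4659, -0.2499,  0.134 ])]
0.017 [array([ 0.4355, -0.1811,  0.125 ]), array([ 0.4262, -0.2419,  0.125 ])] [array([ 0.4737, -0.1889,  0.139 ]), array([ 0.4651, -0.2466,  0.139 ])]
0.022 [array([ 0.4356, -0.1799,  0.13  ]), array([ 0.4266, -0.239 ,  0.13  ])] [array([ 0.4727, -0.1874,  0.144 ]), array([ 0.4643, -0.2433,  0.144 ])]
[285.5479 271.4252] [285.2176 241.5984]
[array([302.9099, 323.5283]), array([308.2298, 121.67  ]), array([547.6282, 122.2708]), array([497.1183, 324.4945])]
```

The model fits within 1–2 mm. I go down and grip the catch bar.

step_arm(deltas=[{"dp": [0, 0.0015, 0.012], "angular": [0, 0, 0], "fingers": 0.67}, {"dp": [0, 0, 0.012], "angular": [0, 0, 0], "fingers": 0.67}, {"dp": [0, 0, 0.012], "angular": [0, 0, 0], "fingers": 0.67}, {"dp": [0, 0, 0.012], "angular": [0, 0, 0], "fingers": 0.67}, {"dp": [0, 0, 0], "angular": [0, 0, 0], "fingers": 0.95}, {"dp": [0, 0, 0], "angular": [0, 0, 0], "fingers": 0.95}, {"dp": [0, 0, 0], "angular": [0, 0, 0], "fingers": 0.95}, {"dp": [0, 0, 0], "angular": [0, 0, 0], "fingers": 0.95}], squeeze=20)

```text
clock: 5.75
eef_pos: [0.4296, -0.2146, 0.1312]
eef_rot: [[0.173, 0.985, -0.0], [0.985, -0.173, 0.001], [0.001, -0.0, -1.0]]
force: [1.1, -0.3, -7.9]
finger_gap: 0.094
```

```bash
python3 -c "
from h import *
go(cad(-.085,0,.112),-9.85)"
```

```text
clk 5.75 pos [ 0.4296 -0.2146  0.1312] gap 0.09407673563061722 F [ 1.1346 -0.2764 -7.9125] yawy -9.962901215434155 q6 1.2811659724068305
dp [0.0012 0.0002 0.0022]
rotvec [-0.0191 -0.0291 -0.1129]
```

The catch bar is gripped (gap about 8 mm). I swing it down along its arc to about 1.3 rad.

step_arm(deltas=[{"dp": [0, -0.0063, 0.0003], "angular": [0, 0, 0], "fingers": 0.95}, {"dp": [0, -0.0062, 0.001], "angular": [0, 0, 0], "fingers": 0.95}, {"dp": [0, -0.006, 0.0017], "angular": [0, 0, 0], "fingers": 0.95}, {"dp": [0, -0.0058, 0.0023], "angular": [0, 0, 0], "fingers": 0.95}, {"dp": [0, -0.0056, 0.0029], "angular": [0, 0, 0], "fingers": 0.95}, {"dp": [0, -0.0052, 0.0035], "angular": [0, 0, 0], "fingers": 0.95}, {"dp": [0, -0.0048, 0.0041], "angular": [0, 0, 0], "fingers": 0.95}, {"dp": [0, -0.0043, 0.0046], "angular": [0, 0, 0], "fingers": 0.95}, {"dp": [0, -0.0038, 0.005], "angular": [0, 0, 0], "fingers": 0.95}, {"dp": [0, -0.0032, 0.0054], "angular": [0, 0, 0], "fingers": 0.95}, {"dp": [0, -0.0027, 0.0057], "angular": [0, 0, 0], "fingers": 0.95}, {"dp": [0, -0.002, 0.0059], "angular": [0, 0, 0], "fingers": 0.95}], squeeze=20)

```text
clock: 6.95
eef_pos: [0.3747, -0.2055, 0.0885]
eef_rot: [[0.174, 0.985, 0.0], [0.985, -0.174, -0.001], [-0.001, 0.0, -1.0]]
force: [3.2, 0.3, 0.3]
finger_gap: 0.092
```

step_arm(deltas=[{"dp": [0, 0, 0], "angular": [0, 0, 0], "fingers": 0.95}, {"dp": [0, 0, 0], "angular": [0, 0, 0], "fingers": 0.95}])

```text
clock: 7.15
eef_pos: [0.3746, -0.2054, 0.0885]
eef_rot: [[0.173, 0.985, -0.001], [0.985, -0.173, -0.0], [-0.0, -0.0, -1.0]]
force: [3.1, -1.2, -1.6]
finger_gap: 0.096
```

```bash
python3 -c "
from h import *
go(cad(-.141,0,.0695),-9.85)"
```

```text
clk 7.15 pos [ 0.3746 -0.2054  0.0885] gap 0.09554794364714644 F [ 3.0944 -1.2346 -1.5723] yawy -9.991263433385036 q6 1.244053828466065
dp [ 0.0016 -0.      0.002 ]
rotvec [-0.0283  0.0279 -0.1413]
```

The catch is down at about 1.3 rad. I release and move to the lid bar.

step_arm(deltas=[{"dp": [0, 0, 0], "angular": [0, 0, 0], "fingers": 0.67}, {"dp": [0, 0, 0], "angular": [0, 0, 0], "fingers": 0.67}, {"dp": [0, 0, 0], "angular": [0, 0, 0], "fingers": 0.67}, {"dp": [0, 0, -0.02], "angular": [0, 0, 0], "fingers": 0.67}, {"dp": [0, 0, -0.04], "angular": [0, 0, 0], "fingers": 0.67}, {"dp": [0, 0, -0.045], "angular": [0, 0, 0], "fingers": 0.67}, {"dp": [0.0008, 0.0317, 0], "angular": [0, 0, 0], "fingers": 0.67}, {"dp": [0.0008, 0.0317, 0], "angular": [0, 0, 0], "fingers": 0.67}, {"dp": [0, 0.0317, 0], "angular": [0, 0, 0], "fingers": 0.67}, {"dp": [0, 0, 0], "angular": [0, 0, 0], "fingers": 0.67}])

```text
clock: 8.15
eef_pos: [0.4722, -0.2209, 0.1938]
eef_rot: [[0.172, 0.985, 0.003], [0.985, -0.172, -0.001], [-0.001, 0.003, -1.0]]
force: [0.0, -0.5, 1.0]
finger_gap: 0.331
```

```bash
python3 -c "
from h import *
go(cad(-.046,0,.119),-9.85)
W,im=snap('w5')
mb=cv2.inRange(cv2.cvtColor(im,cv2.COLOR_BGR2HSV),(15,150,100),(32,255,255));mb[:,:200]=0;mb[:,380:]=0;print(cv2.minAreaRect(cv2.findNonZero(mb)),[proj(W,cad(-.046,y,.122)) for y in (-.03,0,.03)])"
```

```text
clk 8.15 pos [ 0.4722 -0.2209  0.1938] gap 0.33128237138100625 F [ 0.0211 -0.5376  1.0187] yawy -9.91534266480542 q6 1.306171017281008
dp [ 0.0002 -0.004   0.0578]
rotvec [ 0.1622  0.0352 -0.0654]
((276.5, 234.5), (109.0, 11.0), 90.0) [array([277.3056, 279.6711]), array([277.0376, 238.9033]), array([276.7444, 194.29  ])]
```

View pics/w5.png

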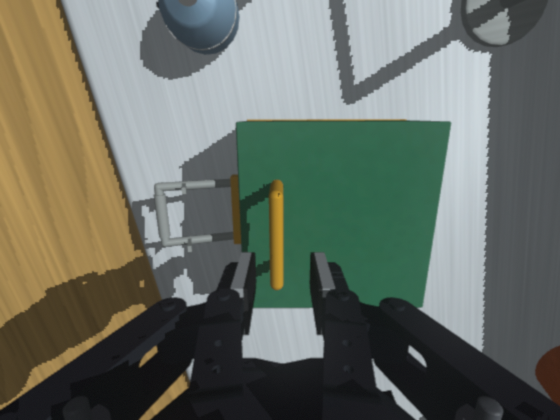

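The catch lies forward at (162,212), and the brass bar at column 277 is between the fingers. I go down and grip it.

step_arm(deltas=[{"dp": [0, -0.002, 0.014], "angular": [0, 0, 0], "fingers": 0.67}, {"dp": [0, -0.0015, 0.014], "angular": [0, 0, 0], "fingers": 0.67}, {"dp": [0, 0, 0.015], "angular": [0, 0, 0], "fingers": 0.67}, {"dp": [0, 0, 0.015], "angular": [0, 0, 0], "fingers": 0.67}, {"dp": [0, 0, 0], "angular": [0, 0, 0], "fingers": 0.95}, {"dp": [0, 0, 0], "angular": [0, 0, 0], "fingers": 0.95}, {"dp": [0, 0, 0], "angular": [0, 0, 0], "fingers": 0.95}, {"dp": [0, 0, 0], "angular": [0, 0, 0], "fingers": 0.95}], squeeze=25)

```text
clock: 9.0
eef_pos: [0.47, -0.2198, 0.1366]
eef_rot: [[0.172, 0.985, 0.01], [0.985, -0.172, 0.0], [0.002, 0.01, -1.0]]
force: [13.8, 0.0, -11.5]
finger_gap: 0.094
```

```bash
python3 - <<'E'
from h import *
go(cad(-.046,0,.119),-9.85)
# lid arc: rows dy,dz(tool)
a0=np.arctan2(62,-120);th=np.linspace(0,1.58,25);rr=np.hypot(62,120)
x=rr*np.cos(a0-th);z=rr*np.sin(a0-th);print(np.stack([np.diff(x),-np.diff(z)],1).round(1).tolist())
E
```

```text
clk 9.0 pos [ 0.47   -0.2198  0.1366] gap 0.09442196729776782 F [ 13.7952   0.004  -11.5169] yawy -9.923188358186941 q6 1.303960130338323
dp [-0.0006 -0.0015  0.0006]
rotvec [ 0.5633 -0.1132 -0.0726]
[[4.3, -7.8], [4.8, -7.5], [5.3, -7.1], [5.8, -6.8], [6.2, -6.4], [6.6, -5.9], [7.0, -5.5], [7.3, -5.0], [7.7, -4.5], [7.9, -4.0], [8.2, -3.5], [8.4, -2.9], [8.6, -2.4], [8.7, -1.8], [8.8, -1.2], [8.9, -0.7], [8.9, -0.1], [8.9, 0.5], [8.8, 1.1], [8.7, 1.7], [8.6, 2.2], [8.4, 2.8], [8.2, 3.4], [8.0, 3.9]]
```

step_arm(deltas=[{"dp": [0, 0.0058, -0.0078], "angular": [0, 0, 0], "fingers": 0.95}, {"dp": [0, 0.0048, -0.0075], "angular": [0, 0, 0], "fingers": 0.95}, {"dp": [0, 0.0053, -0.0071], "angular": [0, 0, 0], "fingers": 0.95}, {"dp": [0, 0.0058, -0.0068], "angular": [0, 0, 0], "fingers": 0.95}, {"dp": [0, 0.0062, -0.0064], "angular": [0, 0, 0], "fingers": 0.95}, {"dp": [0, 0.0066, -0.0059], "angular": [0, 0, 0], "fingers": 0.95}, {"dp": [0, 0.007, -0.0055], "angular": [0, 0, 0], "fingers": 0.95}, {"dp": [0, 0.0073, -0.005], "angular": [0, 0, 0], "fingers": 0.95}, {"dp": [0, 0.0077, -0.0045], "angular": [0, 0, 0], "fingers": 0.95}, {"dp": [0, 0.0079, -0.004], "angular": [0, 0, 0], "fingers": 0.95}, {"dp": [0, 0.0082, -0.0035], "angular": [0, 0, 0], "fingers": 0.95}, {"dp": [0, 0.0084, -0.0029], "angular": [0, 0, 0], "fingers": 0.95}])

```text
clock: 10.2
eef_pos: [0.5441, -0.2326, 0.2024]
eef_rot: [[0.173, 0.985, -0.003], [0.985, -0.173, 0.002], [0.002, -0.003, -1.0]]
force: [0.9, 3.2, -10.2]
finger_gap: 0.086
```

```bash
python3 - <<'E'
from h import *
a0=np.arctan2(62,-120);rr=np.hypot(62,120)/1000;th=.79
go(cad(.074+rr*np.cos(a0-th),0,.060+rr*np.sin(a0-th)-.003),-9.85)
E
```

```text
clk 10.2 pos [ 0.5441 -0.2326  0.2024] gap 0.0861723432905185 F [  0.9006   3.1824 -10.1577] yawy -9.972370322830843 q6 1.340415456409372
dp [-0.0007  0.003  -0.0005]
rotvec [-0.186  -0.0991 -0.1225]
```

step_arm(deltas=[{"dp": [0, 0.0086, -0.0024], "angular": [0, 0, 0], "fingers": 0.95}, {"dp": [0, 0.0087, -0.0018], "angular": [0, 0, 0], "fingers": 0.95}, {"dp": [0, 0.0088, -0.0012], "angular": [0, 0, 0], "fingers": 0.95}, {"dp": [0, 0.0089, -0.0007], "angular": [0, 0, 0], "fingers": 0.95}, {"dp": [0, 0.0089, -0.0001], "angular": [0, 0, 0], "fingers": 0.95}, {"dp": [0, 0.0089, 0.0005], "angular": [0, 0, 0], "fingers": 0.95}, {"dp": [0, 0.0088, 0.0011], "angular": [0, 0, 0], "fingers": 0.95}, {"dp": [0, 0.0087, 0.0017], "angular": [0, 0, 0], "fingers": 0.95}, {"dp": [0, 0.0086, 0.0022], "angular": [0, 0, 0], "fingers": 0.95}, {"dp": [0, 0.0084, 0.0028], "angular": [0, 0, 0], "fingers": 0.95}, {"dp": [0, 0.0082, 0.0034], "angular": [0, 0, 0], "fingers": 0.95}, {"dp": [0, 0.008, 0.0039], "angular": [0, 0, 0], "fingers": 0.95}])

```text
clock: 11.4
eef_pos: [0.6483, -0.251, 0.1963]
eef_rot: [[0.173, 0.985, 0.003], [0.985, -0.173, -0.0], [0.0, 0.003, -1.0]]
force: [-0.7, 5.4, 8.6]
finger_gap: 0.092
```

step_arm(deltas=[{"dp": [0, 0, 0], "angular": [0, 0, 0], "fingers": 0.95}, {"dp": [0, 0, 0], "angular": [0, 0, 0], "fingers": 0.95}])

```text
clock: 11.6
eef_pos: [0.6488, -0.2511, 0.1962]
eef_rot: [[0.173, 0.985, 0.005], [0.985, -0.173, -0.0], [0.0, 0.005, -1.0]]
force: [1.2, 5.8, 2.1]
finger_gap: 0.094
```

```bash
python3 - <<'E'
from h import *
a0=np.arctan2(62,-120);rr=np.hypot(62,120)/1000;th=1.58
go(cad(.074+rr*np.cos(a0-th),0,.060+rr*np.sin(a0-th)-.003),-9.85)
E
```

```text
clk 11.6 pos [ 0.6488 -0.2511  0.1962] gap 0.09392926472316711 F [1.1952 5.7715 2.1334] yawy -9.93822996032469 q6 1.374378720580894
dp [-0.0003  0.0001  0.0027]
rotvec [ 0.271  -0.0208 -0.0882]
```

The lid is open to about 1.57 rad. I release, retreat straight up, and look at the lid and the tins again from the fixed cameras.

step_arm(deltas=[{"dp": [0, 0, 0], "angular": [0, 0, 0], "fingers": 0.75}, {"dp": [0, 0, 0], "angular": [0, 0, 0], "fingers": 0.75}, {"dp": [0, 0, 0], "angular": [0, 0, 0], "fingers": 0.75}, {"dp": [0, 0, -0.02], "angular": [0, 0, 0], "fingers": 0.75}, {"dp": [0, 0, -0.03], "angular": [0, 0, 0], "fingers": 0.75}, {"dp": [0, 0, -0.03], "angular": [0, 0, 0], "fingers": 0.75}, {"dp": [0, 0, -0.04], "angular": [0, 0, 0], "fingers": 0.75}, {"dp": [0, 0, -0.02], "angular": [0, 0, 0], "fingers": 0.75}, {"dp": [0, -0.02, 0], "angular": [0, 0, 0], "fingers": 0.65}, {"dp": [0.03, -0.02, 0], "angular": [0, 0, 0], "fingers": 0.65}, {"dp": [0.04, -0.02, 0], "angular": [0, 0, 0], "fingers": 0.65}])

```text
clock: 12.7
eef_pos: [0.6001, -0.1745, 0.3352]
eef_rot: [[0.178, 0.984, 0.004], [0.984, -0.178, -0.004], [-0.003, 0.005, -1.0]]
force: [0.3, 0.1, 0.5]
finger_gap: 0.347
```

```bash
python3 - <<'E'
from h import *
S,si=snap("scene1","scene")
go([.519,.218,.17],-9.85)
cv2.imwrite("pics/s1c.png",cv2.resize(si[150:290,130:450],None,fx=2.5,fy=2.5))
E
```

```text
clk 12.75 pos [ 0.5971 -0.1666  0.3357] gap 0.34980771549115697 F [-5.3942  4.5603 -0.3452] yawy -9.88157956045884 q6 1.4697810541488938
dp [ 0.3651 -0.1429  0.1667]
rotvec [-0.0033 -0.1576 -0.0316]
```

View pics/s1c.png

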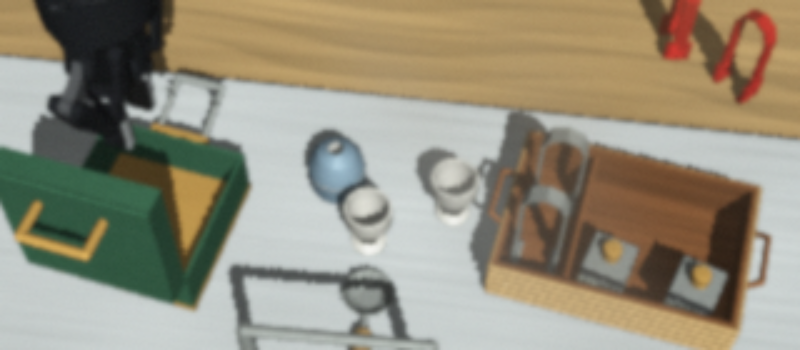

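The lid stands open and the catch is down. The tins are unmoved, with knobs at scene (375,250) and (411,259). I move over tin A.

step_arm(deltas=[{"dp": [0.0365, -0.0143, 0.01], "angular": [0, 0, 0], "fingers": 0.6}, {"dp": [0.0365, -0.0143, 0.01], "angular": [0, 0, 0], "fingers": 0.6}, {"dp": [0.0365, -0.0143, 0.01], "angular": [0, 0, 0], "fingers": 0.6}, {"dp": [0.0365, -0.0143, 0.01], "angular": [0, 0, 0], "fingers": 0.6}, {"dp": [0.0365, -0.0143, 0.01], "angular": [0, 0, 0], "fingers": 0.6}, {"dp": [0.0365, -0.0143, 0.02], "angular": [0, 0, 0], "fingers": 0.6}, {"dp": [0.0365, -0.0143, 0.02], "angular": [0, 0, 0], "fingers": 0.6}, {"dp": [0.0365, -0.0143, 0.02], "angular": [0, 0, 0], "fingers": 0.6}, {"dp": [0.0365, -0.0143, 0.02], "angular": [0, 0, 0], "fingers": 0.6}, {"dp": [0.0365, -0.0143, 0.02], "angular": [0, 0, 0], "fingers": 0.6}, {"dp": [0, 0, 0], "angular": [0, 0, 0], "fingers": 0.6}])

```text
clock: 13.85
eef_pos: [0.5216, 0.2152, 0.1822]
eef_rot: [[0.168, 0.986, -0.001], [0.986, -0.168, -0.001], [-0.001, -0.001, -1.0]]
force: [-0.1, -0.1, -0.0]
finger_gap: 0.396
```

```bash
cat >> h.py <<'E'
def knobs(tag,z=.092):
    W,im=snap(tag);o=[]
    for c,st in blobs(im,(17,140,120),(30,255,255),(0,0,560,330),60): o.append((c,st[2:],onz(W,c,z)))
    return W,im,o
E
python3 - <<'E'
from h import *
W,im,o=knobs("w6")
for x in o: print(*x)
print(proj(W,[.519,.218,.093]),proj(W,[.536,.298,.093]))
go([.519,.218,.093])
E
```

```text
[283.3366 104.2795] [ 25  26 508] [0.5359 0.2984 0.092 ]
[280.6851 217.3822] [ 22  25 416] [0.5203 0.2185 0.092 ]
[556.5263 317.1579] [  7  28 152] [0.7361 0.0911 0.092 ]
[279.1015 218.7265] [283.5906 104.7571]
clk 13.9 pos [0.5225 0.2134 0.1834] gap 0.4031209811751275 F [-0.2994 -0.1106  0.9601] yawy -9.787838318627145 q6 2.1303471596622665
dp [ 0.0041 -0.0044  0.0904]
```

step_arm(deltas=[{"dp": [0.002, -0.0016, 0.015], "angular": [0, 0, 0], "fingers": 0.6}, {"dp": [0.0019, -0.0016, 0.015], "angular": [0, 0, 0], "fingers": 0.6}, {"dp": [0, 0, 0.015], "angular": [0, 0, 0], "fingers": 0.6}, {"dp": [0, 0, 0.015], "angular": [0, 0, 0], "fingers": 0.6}, {"dp": [0, 0, 0.015], "angular": [0, 0, 0], "fingers": 0.6}, {"dp": [0, 0, 0.0135], "angular": [0, 0, 0], "fingers": 0.6}, {"dp": [0, 0, 0], "angular": [0, 0, 0], "fingers": 0.6}])

```text
clock: 14.6
eef_pos: [0.5207, 0.2147, 0.0949]
eef_rot: [[0.175, 0.984, 0.0], [0.984, -0.175, -0.002], [-0.002, 0.001, -1.0]]
force: [-0.8, 0.0, 0.0]
finger_gap: 0.401
```

step_arm(deltas=[{"dp": [0, 0, 0], "angular": [0, 0, 0], "fingers": 0.85}, {"dp": [0, 0, 0], "angular": [0, 0, 0], "fingers": 0.85}, {"dp": [0, 0, 0], "angular": [0, 0, 0], "fingers": 0.85}, {"dp": [0, 0, 0], "angular": [0, 0, 0], "fingers": 0.85}, {"dp": [0, 0, 0], "angular": [0, 0, 0], "fingers": 0.85}], squeeze=35)

```text
clock: 15.1
eef_pos: [0.5209, 0.2166, 0.0962]
eef_rot: [[0.173, 0.985, 0.003], [0.985, -0.173, 0.0], [0.001, 0.003, -1.0]]
force: [0.6, -2.4, 6.3]
finger_gap: 0.185
```

```bash
python3 -c "
from h import *
go([.520,.2178,.0945],-9.85)"
```

```text
clk 15.1 pos [0.5209 0.2166 0.0962] gap 0.18545430511533542 F [ 0.6053 -2.399   6.2798] yawy -9.988692360210017 q6 2.139695214939532
dp [ 0.001  -0.0011  0.0017]
rotvec [ 0.1494 -0.0337 -0.1386]
```

step_arm(deltas=[{"dp": [0, 0, -0.01], "angular": [0, 0, 0], "fingers": 0.85}, {"dp": [0, 0, -0.02], "angular": [0, 0, 0], "fingers": 0.85}, {"dp": [0, 0, -0.025], "angular": [0, 0, 0], "fingers": 0.85}, {"dp": [0, 0, -0.025], "angular": [0, 0, 0], "fingers": 0.85}, {"dp": [0, 0, -0.025], "angular": [0, 0, 0], "fingers": 0.85}, {"dp": [0, 0, -0.025], "angular": [0, 0, 0], "fingers": 0.85}, {"dp": [0, 0, 0], "angular": [0, 0, 0], "fingers": 0.85}])

```text
clock: 15.8
eef_pos: [0.5217, 0.2176, 0.2288]
eef_rot: [[0.173, 0.985, 0.006], [0.985, -0.173, 0.003], [0.004, 0.005, -1.0]]
force: [1.3, 0.0, -0.8]
finger_gap: 0.189
```

```bash
python3 -c "
from h import *
go(cad(-.01,-.033,.2),-9.85)
W,im=snap('w7')
print([ (c,st) for c,st in blobs(im,(17,140,120),(30,255,255),(0,0,560,330),60)])
cv2.imwrite('pics/w7c.png',im[60:400,100:460])"
```

```text
clk 15.8 pos [0.5217 0.2176 0.2288] gap 0.18862403064100147 F [ 1.27    0.0043 -0.8151] yawy -9.964326077699257 q6 2.1396454403666
dp [-0.4733  0.0594  0.0103]
rotvec [ 0.3072 -0.2248 -0.1137]
[(array([282.1758, 110.2848]), array([272, 100,  21,  22, 330])), (array([280.3736, 264.2328]), array([266, 251,  28,  28, 348])), (array([523.3317, 284.8507]), array([511, 259,  24,  51, 817]))]
```

View pics/w7c.png

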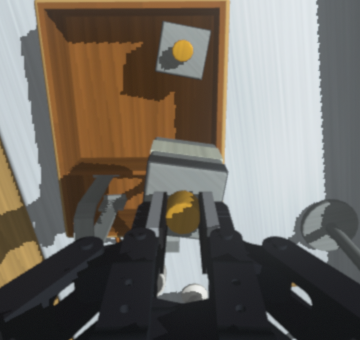

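The tin hangs square in the jaws by its knob at crop (181,210). Tin B is still at (183,48). I carry it to the caddy.

step_arm(deltas=[{"dp": [-0.02, 0.003, -0.005], "angular": [0, 0, 0], "fingers": 0.85}, {"dp": [-0.04, 0.005, 0], "angular": [0, 0, 0], "fingers": 0.85}, {"dp": [-0.045, 0.0055, 0], "angular": [0, 0, 0], "fingers": 0.85}, {"dp": [-0.045, 0.0055, 0], "angular": [0, 0, 0], "fingers": 0.85}, {"dp": [-0.045, 0.0055, 0], "angular": [0, 0, 0], "fingers": 0.85}, {"dp": [-0.045, 0.0055, 0], "angular": [0, 0, 0], "fingers": 0.85}, {"dp": [-0.045, 0.0055, 0], "angular": [0, 0, 0], "fingers": 0.85}, {"dp": [-0.045, 0.0055, 0], "angular": [0, 0, 0], "fingers": 0.85}, {"dp": [-0.045, 0.0055, 0], "angular": [0, 0, 0], "fingers": 0.85}, {"dp": [-0.045, 0.0055, 0], "angular": [0, 0, 0], "fingers": 0.85}, {"dp": [-0.035, 0.0045, 0], "angular": [0, 0, 0], "fingers": 0.85}, {"dp": [-0.018, 0.003, 0], "angular": [0, 0, 0], "fingers": 0.85}])

```text
clock: 17.05
eef_pos: [0.4953, -0.2619, 0.2282]
eef_rot: [[0.176, 0.984, -0.002], [0.984, -0.176, 0.001], [0.0, -0.002, -1.0]]
force: [-0.4, -0.2, -1.1]
finger_gap: 0.189
```

```bash
python3 -c "
from h import *
go(cad(-.01,-.033,.079),-9.85)"
```

```text
clk 17.05 pos [ 0.4953 -0.2619  0.2282] gap 0.18949196569344845 F [-0.4356 -0.1989 -1.0511] yawy -10.147815334750133 q6 1.2616867170728758
dp [0.0035 0.0028 0.1322]
rotvec [-0.1427 -0.0262 -0.2978]
```

step_arm(deltas=[{"dp": [0.0035, 0.0028, 0.01], "angular": [0, 0, 0], "fingers": 0.85}, {"dp": [0, 0, 0.02], "angular": [0, 0, 0], "fingers": 0.85}, {"dp": [0, 0, 0.02], "angular": [0, 0, 0], "fingers": 0.85}, {"dp": [0, 0, 0.02], "angular": [0, 0, 0], "fingers": 0.85}, {"dp": [0, 0, 0.02], "angular": [0, 0, 0], "fingers": 0.85}, {"dp": [0, 0, 0.015], "angular": [0, 0, 0], "fingers": 0.85}, {"dp": [0, 0, 0.01], "angular": [0, 0, 0], "fingers": 0.85}, {"dp": [0, 0, 0.008], "angular": [0, 0, 0], "fingers": 0.85}, {"dp": [0, 0, 0.004], "angular": [0, 0, 0], "fingers": 0.85}, {"dp": [0, 0, 0.002], "angular": [0, 0, 0], "fingers": 0.85}, {"dp": [0, 0, 0.001], "angular": [0, 0, 0], "fingers": 0.85}])

```text
clock: 18.15
eef_pos: [0.5002, -0.2567, 0.1002]
eef_rot: [[0.173, 0.985, 0.001], [0.985, -0.173, -0.0], [-0.0, 0.001, -1.0]]
force: [-0.6, -0.3, -0.9]
finger_gap: 0.189
```

step_arm(deltas=[{"dp": [0, 0, 0.001], "angular": [0, 0, 0], "fingers": 0.85}, {"dp": [0, 0, 0.001], "angular": [0, 0, 0], "fingers": 0.85}])

```text
clock: 18.35
eef_pos: [0.5002, -0.2569, 0.0984]
eef_rot: [[0.174, 0.985, 0.001], [0.985, -0.174, -0.0], [-0.0, 0.001, -1.0]]
force: [0.3, -0.3, -0.4]
finger_gap: 0.19
```

step_arm(deltas=[{"dp": [0, 0, 0.001], "angular": [0, 0, 0], "fingers": 0.85}, {"dp": [0, 0, 0.001], "angular": [0, 0, 0], "fingers": 0.85}, {"dp": [0, 0, 0.001], "angular": [0, 0, 0], "fingers": 0.85}])

```text
clock: 18.65
eef_pos: [0.4999, -0.2568, 0.0953]
eef_rot: [[0.174, 0.985, 0.0], [0.985, -0.174, -0.0], [-0.0, 0.0, -1.0]]
force: [-2.0, 0.9, 9.0]
finger_gap: 0.185
```

The tin touches the floor (9 N). I release and rise.

step_arm(deltas=[{"dp": [0, 0, -0.001], "angular": [0, 0, 0], "fingers": 0.75}, {"dp": [0, 0, 0], "angular": [0, 0, 0], "fingers": 0.6}, {"dp": [0, 0, 0], "angular": [0, 0, 0], "fingers": 0.6}, {"dp": [0, 0, -0.01], "angular": [0, 0, 0], "fingers": 0.6}, {"dp": [0, 0, -0.02], "angular": [0, 0, 0], "fingers": 0.6}, {"dp": [0, 0, -0.03], "angular": [0, 0, 0], "fingers": 0.6}, {"dp": [0, 0, -0.035], "angular": [0, 0, 0], "fingers": 0.6}, {"dp": [0, 0, -0.035], "angular": [0, 0, 0], "fingers": 0.6}, {"dp": [0, 0, 0], "angular": [0, 0, 0], "fingers": 0.6}])

```text
clock: 19.55
eef_pos: [0.5028, -0.2582, 0.2321]
eef_rot: [[0.173, 0.985, 0.01], [0.985, -0.173, -0.005], [-0.003, 0.01, -1.0]]
force: [0.7, -0.5, 0.2]
finger_gap: 0.401
```

```bash
python3 - <<'E'
from h import *
W,im,o=knobs("w8")
for x in o: print(*x, "caddy", (x[2][:2]-c0)@cx,(x[2][:2]-c0)@cy)
go([.536,.298,.19],-9.85)
S,si=snap("scene2","scene")
print([(c,st) for c,st in blobs(si,(15,130,110),(30,255,255),(365,240,425,275),8)])
E
```

```text
[296.2895  99.5684] [ 36  22 380] [ 0.5308 -0.1721  0.092 ] caddy 0.007143600130849817 0.057953530022885585
[253.0043 133.0122] [  89   79 2788] [ 0.4898 -0.1924  0.092 ] caddy -0.029747461396395225 0.03100047657837555
[200.8264 165.7396] [ 15  63 576] [ 0.4387 -0.2119  0.092 ] caddy -0.07676587343528195 0.003016017739616042
[534.7966 195.9985] [  62  121 2060] [ 0.7346 -0.2929  0.092 ] caddy 0.22862396408482347 -0.02612988821031506
clk 19.6 pos [ 0.5017 -0.2576  0.2295] gap 0.4018183185171863 F [ 0.0099  0.5938 -0.1334] yawy -9.985241899979828 q6 1.2706951601871672
dp [ 0.5532 -0.0628  0.038 ]
rotvec [ 0.3819  0.1143 -0.1356]
[(array([409.8293, 260.0488]), array([407, 257,   7,   8,  41]))]
```

Tin B is unmoved at scene (410,260). I go to it.

step_arm(deltas=[{"dp": [0.046, -0.0052, 0], "angular": [0, 0, 0], "fingers": 0.6}, {"dp": [0.046, -0.0052, 0], "angular": [0, 0, 0], "fingers": 0.6}, {"dp": [0.046, -0.0052, 0], "angular": [0, 0, 0], "fingers": 0.6}, {"dp": [0.046, -0.0052, 0], "angular": [0, 0, 0], "fingers": 0.6}, {"dp": [0.046, -0.0052, 0], "angular": [0, 0, 0], "fingers": 0.6}, {"dp": [0.046, -0.0052, 0], "angular": [0, 0, 0], "fingers": 0.6}, {"dp": [0.046, -0.0052, 0], "angular": [0, 0, 0], "fingers": 0.6}, {"dp": [0.046, -0.0052, 0], "angular": [0, 0, 0], "fingers": 0.6}, {"dp": [0.046, -0.0052, 0], "angular": [0, 0, 0], "fingers": 0.6}, {"dp": [0.046, -0.0052, 0.01], "angular": [0, 0, 0], "fingers": 0.6}, {"dp": [0.046, -0.0052, 0.02], "angular": [0, 0, 0], "fingers": 0.6}, {"dp": [0.046, -0.0052, 0.015], "angular": [0, 0, 0], "fingers": 0.6}])

```text
clock: 20.85
eef_pos: [0.5328, 0.2987, 0.1788]
eef_rot: [[0.173, 0.985, -0.003], [0.985, -0.173, -0.002], [-0.002, -0.002, -1.0]]
force: [0.3, 0.5, 0.3]
finger_gap: 0.402
```

```bash
python3 - <<'E'
from h import *
W,im,o=knobs("w9")
for x in o: print(*x)
go([.536,.2978,.0955],-9.85)
E
```

```text
[288.1495 221.6887] [ 22  25 408] [0.5365 0.2987 0.092 ]
clk 20.9 pos [0.5322 0.3056 0.1757] gap 0.3997747863370177 F [ 2.3437  6.5023 -0.8465] yawy -9.649592202144706 q6 2.2577568158374444
dp [-0.0073  0.0055  0.0802]
rotvec [-0.3158 -0.142   0.2   ]
```

step_arm(deltas=[{"dp": [0, 0, 0], "angular": [0, 0, 0], "fingers": 0.6}, {"dp": [0, 0, 0], "angular": [0, 0, 0], "fingers": 0.6}])

```text
clock: 21.1
eef_pos: [0.533, 0.2967, 0.1798]
eef_rot: [[0.173, 0.985, -0.003], [0.985, -0.173, -0.002], [-0.003, -0.002, -1.0]]
force: [-0.3, -0.4, 0.1]
finger_gap: 0.402
```

```bash
python3 - <<'E'
from h import *
W,im,o=knobs("w10")
for x in o: print(*x)
go([.536,.2978,.0955],-9.85)
E
```

```text
[287.1704 218.7654] [ 22  25 405] [0.5364 0.2988 0.092 ]
clk 21.15 pos [0.5335 0.2962 0.1805] gap 0.39898938394899497 F [-0.0246 -0.7771 -1.262 ] yawy -10.019870488641157 q6 2.25281514225817
dp [0.0021 0.0023 0.085 ]
rotvec [-0.0738  0.0977 -0.1698]
```

step_arm(deltas=[{"dp": [0.001, 0.0013, 0.015], "angular": [0, 0, 0], "fingers": 0.6}, {"dp": [0.001, 0.0013, 0.015], "angular": [0, 0, 0], "fingers": 0.6}, {"dp": [0, 0, 0.015], "angular": [0, 0, 0], "fingers": 0.6}, {"dp": [0, 0, 0.015], "angular": [0, 0, 0], "fingers": 0.6}, {"dp": [0, 0, 0.015], "angular": [0, 0, 0], "fingers": 0.6}, {"dp": [0, 0, 0.009], "angular": [0, 0, 0], "fingers": 0.6}, {"dp": [0, 0, 0], "angular": [0, 0, 0], "fingers": 0.6}, {"dp": [0, 0, 0], "angular": [0, 0, 0], "fingers": 0.85}, {"dp": [0, 0, 0], "angular": [0, 0, 0], "fingers": 0.85}, {"dp": [0, 0, 0], "angular": [0, 0, 0], "fingers": 0.85}, {"dp": [0, 0, 0], "angular": [0, 0, 0], "fingers": 0.85}, {"dp": [0, 0, 0], "angular": [0, 0, 0], "fingers": 0.85}], squeeze=35)

```text
clock: 22.35
eef_pos: [0.5374, 0.2992, 0.0979]
eef_rot: [[0.173, 0.985, 0.001], [0.985, -0.173, 0.0], [0.001, 0.001, -1.0]]
force: [-0.5, -1.4, 3.1]
finger_gap: 0.184
```

step_arm(deltas=[{"dp": [0, 0, -0.01], "angular": [0, 0, 0], "fingers": 0.85}, {"dp": [0, 0, -0.02], "angular": [0, 0, 0], "fingers": 0.85}, {"dp": [0, 0, -0.025], "angular": [0, 0, 0], "fingers": 0.85}, {"dp": [0, 0, -0.025], "angular": [0, 0, 0], "fingers": 0.85}, {"dp": [0, 0, -0.025], "angular": [0, 0, 0], "fingers": 0.85}, {"dp": [0, 0, -0.03], "angular": [0, 0, 0], "fingers": 0.85}, {"dp": [0, 0, 0], "angular": [0, 0, 0], "fingers": 0.85}])

```text
clock: 23.05
eef_pos: [0.5391, 0.3003, 0.2371]
eef_rot: [[0.173, 0.985, 0.007], [0.985, -0.173, 0.004], [0.005, 0.007, -1.0]]
force: [0.2, -0.0, -1.0]
finger_gap: 0.188
```

```bash
python3 - <<'E'
from h import *
go(cad(-.01,.035,.215),-9.85)
E
```

```text
clk 23.05 pos [0.5391 0.3003 0.2371] gap 0.18836770098578953 F [ 0.214  -0.0465 -0.9851] yawy -9.97267241722367 q6 2.252991260271222
dp [-0.4898  0.0565  0.0028]
rotvec [ 0.3736 -0.314  -0.1216]
```

step_arm(deltas=[{"dp": [-0.02, 0.002, 0], "angular": [0, 0, 0], "fingers": 0.85}, {"dp": [-0.04, 0.005, 0], "angular": [0, 0, 0], "fingers": 0.85}, {"dp": [-0.046, 0.005, 0], "angular": [0, 0, 0], "fingers": 0.85}, {"dp": [-0.046, 0.0055, 0], "angular": [0, 0, 0], "fingers": 0.85}, {"dp": [-0.046, 0.0055, 0], "angular": [0, 0, 0], "fingers": 0.85}, {"dp": [-0.046, 0.0055, 0], "angular": [0, 0, 0], "fingers": 0.85}, {"dp": [-0.046, 0.0055, 0], "angular": [0, 0, 0], "fingers": 0.85}, {"dp": [-0.046, 0.0055, 0], "angular": [0, 0, 0], "fingers": 0.85}, {"dp": [-0.046, 0.005, 0], "angular": [0, 0, 0], "fingers": 0.85}, {"dp": [-0.046, 0.005, 0], "angular": [0, 0, 0], "fingers": 0.85}, {"dp": [-0.04, 0.005, 0], "angular": [0, 0, 0], "fingers": 0.85}, {"dp": [-0.022, 0.002, 0], "angular": [0, 0, 0], "fingers": 0.85}])

```text
clock: 24.25
eef_pos: [0.5068, -0.1963, 0.2313]
eef_rot: [[0.176, 0.984, -0.001], [0.984, -0.176, -0.0], [-0.001, -0.001, -1.0]]
force: [-0.5, 0.7, -1.3]
finger_gap: 0.187
```

step_arm(deltas=[{"dp": [0, 0, 0], "angular": [0, 0, 0], "fingers": 0.85}, {"dp": [0, 0, 0], "angular": [0, 0, 0], "fingers": 0.85}])

```text
clock: 24.45
eef_pos: [0.5071, -0.1934, 0.2313]
eef_rot: [[0.174, 0.985, -0.001], [0.985, -0.174, 0.001], [0.001, -0.001, -1.0]]
force: [-0.4, -0.5, -0.5]
finger_gap: 0.189
```

```bash
python3 - <<'E'
from h import *
go(cad(-.01,.035,.0805),-9.85)
E
```

```text
clk 24.45 pos [ 0.5071 -0.1934  0.2313] gap 0.18928835623084467 F [-0.4219 -0.4944 -0.4764] yawy -10.047980482201819 q6 1.3814662071832813
dp [0.0019 0.0027 0.1338]
rotvec [-0.0845 -0.0584 -0.198 ]
```

step_arm(deltas=[{"dp": [0.0019, 0.0027, 0.01], "angular": [0, 0, 0], "fingers": 0.85}, {"dp": [0, 0, 0.02], "angular": [0, 0, 0], "fingers": 0.85}, {"dp": [0, 0, 0.02], "angular": [0, 0, 0], "fingers": 0.85}, {"dp": [0, 0, 0.02], "angular": [0, 0, 0], "fingers": 0.85}, {"dp": [0, 0, 0.02], "angular": [0, 0, 0], "fingers": 0.85}, {"dp": [0, 0, 0.018], "angular": [0, 0, 0], "fingers": 0.85}, {"dp": [0, 0, 0.01], "angular": [0, 0, 0], "fingers": 0.85}, {"dp": [0, 0, 0.008], "angular": [0, 0, 0], "fingers": 0.85}, {"dp": [0, 0, 0.004], "angular": [0, 0, 0], "fingers": 0.85}, {"dp": [0, 0, 0.001], "angular": [0, 0, 0], "fingers": 0.85}, {"dp": [0, 0, 0.001], "angular": [0, 0, 0], "fingers": 0.85}, {"dp": [0, 0, 0.001], "angular": [0, 0, 0], "fingers": 0.85}])

```text
clock: 25.65
eef_pos: [0.5112, -0.1923, 0.0997]
eef_rot: [[0.173, 0.985, 0.001], [0.985, -0.173, -0.001], [-0.0, 0.001, -1.0]]
force: [-0.5, -0.6, -2.3]
finger_gap: 0.187
```

step_arm(deltas=[{"dp": [0, 0, 0.001], "angular": [0, 0, 0], "fingers": 0.85}, {"dp": [0, 0, 0.001], "angular": [0, 0, 0], "fingers": 0.85}])

```text
clock: 25.85
eef_pos: [0.5108, -0.1922, 0.0973]
eef_rot: [[0.174, 0.985, 0.001], [0.985, -0.174, -0.0], [-0.0, 0.001, -1.0]]
force: [-0.3, -0.2, -2.1]
finger_gap: 0.184
```

step_arm(deltas=[{"dp": [0, 0, 0.001], "angular": [0, 0, 0], "fingers": 0.85}, {"dp": [0, 0, 0.001], "angular": [0, 0, 0], "fingers": 0.85}])

```text
clock: 26.05
eef_pos: [0.5108, -0.1923, 0.0967]
eef_rot: [[0.174, 0.985, 0.001], [0.985, -0.174, -0.001], [-0.0, 0.001, -1.0]]
force: [-4.6, 1.9, 16.5]
finger_gap: 0.185
```

The tin is on the floor. I release, rise and check with a wrist view of the caddy.

step_arm(deltas=[{"dp": [0, 0, -0.0015], "angular": [0, 0, 0], "fingers": 0.75}, {"dp": [0, 0, 0], "angular": [0, 0, 0], "fingers": 0.6}, {"dp": [0, 0, 0], "angular": [0, 0, 0], "fingers": 0.6}, {"dp": [0, 0, -0.01], "angular": [0, 0, 0], "fingers": 0.6}, {"dp": [0, 0, -0.02], "angular": [0, 0, 0], "fingers": 0.6}, {"dp": [0, 0, -0.03], "angular": [0, 0, 0], "fingers": 0.6}, {"dp": [0, 0, -0.035], "angular": [0, 0, 0], "fingers": 0.6}, {"dp": [0, 0, -0.04], "angular": [0, 0, 0], "fingers": 0.6}, {"dp": [-0.04, 0, -0.04], "angular": [0, 0, 0], "fingers": 0.6}, {"dp": [-0.04, 0, -0.02], "angular": [0, 0, 0], "fingers": 0.6}, {"dp": [-0.03, 0, 0], "angular": [0, 0, 0], "fingers": 0.6}, {"dp": [0, 0, 0], "angular": [0, 0, 0], "fingers": 0.6}])

```text
clock: 27.25
eef_pos: [0.4923, -0.2994, 0.2883]
eef_rot: [[0.178, 0.984, 0.002], [0.984, -0.178, -0.003], [-0.002, 0.003, -1.0]]
force: [-0.5, 0.2, -0.2]
finger_gap: 0.401
```

```bash
python3 - <<'E'
from h import *
W,im=snap("w11");go([.43,.17,.22],80.2)
cv2.imwrite("pics/w11c.png",im[0:360,100:520])
E
```

```text
clk 27.3 pos [ 0.4921 -0.2974  0.2876] gap 0.39937292014061226 F [ 0.3409 -0.7689 -0.601 ] yawy -10.151527780291099 q6 1.2043389414815933
dp [ 0.4492 -0.1436  0.0673]
rotvec [  0.0278   0.0556 -90.3515]
```

View pics/w11c.png

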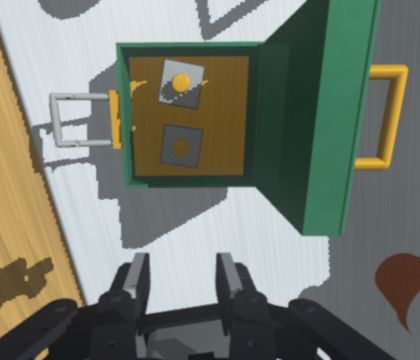

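Both tins stand upright inside the caddy, at crop (181,82) and (181,146). The lid bar is at crop (397,117). I close the lid next, while the arm is here.

```bash
python3 - <<'E'
from h import *
W,im=load("w11")
a0=np.arctan2(62,-120);rr=np.hypot(62,120)/1000
for th in (1.5,1.55,1.6):
    X=cad(.074+rr*np.cos(a0-th),0,.060+rr*np.sin(a0-th));print(th,X,proj(W,X))
m=cv2.inRange(cv2.cvtColor(im,cv2.COLOR_BGR2HSV),(15,150,90),(32,255,255));m[:,:475]=0;m[:,515:]=0;m[:60]=0;m[180:]=0
print(cv2.minAreaRect(cv2.findNonZero(m[:,485:])))
go([.6488,-.2511,.33]);go([.6488,-.2511,.1955])
E
```

```text
1.5 [ 0.6393 -0.2498  0.2011] [481.7846 118.7078]
1.55 [ 0.6453 -0.2508  0.1983] [488.0673 118.6142]
1.6 [ 0.6512 -0.2519  0.1951] [493.688  118.5209]
((11.0, 116.0), (102.0, 22.0), 90.0)
clk 27.3 pos [ 0.4921 -0.2974  0.2876] gap 0.39937292014061226 F [ 0.3409 -0.7689 -0.601 ] yawy -10.151527780291099 q6 1.2043389414815933
dp [ 0.0732  0.1461 -0.0423]
clk 27.3 pos [ 0.4921 -0.2974  0.2876] gap 0.39937292014061226 F [ 0.3409 -0.7689 -0.601 ] yawy -10.151527780291099 q6 1.2043389414815933
dp [0.0732 0.146  0.0922]
```

step_arm(deltas=[{"dp": [0.0183, 0.0368, -0.003], "angular": [0, 0, 0], "fingers": 0.71}, {"dp": [0.0183, 0.0368, -0.003], "angular": [0, 0, 0], "fingers": 0.71}, {"dp": [0.0183, 0.0368, -0.003], "angular": [0, 0, 0], "fingers": 0.71}, {"dp": [0.0183, 0.0366, -0.003], "angular": [0, 0, 0], "fingers": 0.71}, {"dp": [0, 0, 0], "angular": [0, 0, 0], "fingers": 0.71}, {"dp": [0, 0, 0], "angular": [0, 0, 0], "fingers": 0.71}])

```text
clock: 27.9
eef_pos: [0.6503, -0.2475, 0.2976]
eef_rot: [[0.171, 0.985, -0.003], [0.985, -0.171, 0.001], [0.0, -0.003, -1.0]]
force: [-0.4, -0.1, 0.4]
finger_gap: 0.293
```

```bash
python3 - <<'E'
from h import *
W,im=snap("w12")
go([.650,-.2514,.1955],-9.85)
a0=np.arctan2(62,-120);rr=np.hypot(62,120)/1000
for th in (1.55,1.6,1.65):
    X=cad(.074+rr*np.cos(a0-th),0,.060+rr*np.sin(a0-th));print(th,X,proj(W,X))
m=cv2.inRange(cv2.cvtColor(im,cv2.COLOR_BGR2HSV),(15,150,90),(32,255,255))
for v in range(190,271,10):
    u=np.where(m[v,200:400])[0]+200; print(v,(u.min(),u.max()) if len(u) else None,end=" ")
E
```

```text
clk 27.95 pos [ 0.6494 -0.2481  0.2982] gap 0.2874326922603692 F [-1.2387 -0.2572  0.4486] yawy -9.90844599754724 q6 1.3788615620567544
dp [-0.0032  0.0014  0.1027]
rotvec [-0.1261 -0.0158 -0.0585]
1.55 [ 0.6453 -0.2508  0.1983] [277.8828 222.4666]
1.6 [ 0.6512 -0.2519  0.1951] [285.3586 221.1849]
1.65 [ 0.657  -0.2529  0.1917] [292.4435 219.8164]
190 (np.int64(233), np.int64(282)) 200 (np.int64(274), np.int64(282)) 210 (np.int64(274), np.int64(282)) 220 (np.int64(274), np.int64(282)) 230 (np.int64(274), np.int64(282)) 240 (np.int64(274), np.int64(282)) 250 (np.int64(275), np.int64(282)) 260 (np.int64(236), np.int64(281)) 270 None
```

The bar measures at about (0.6455,-0.251), lid about 1.55 rad. I descend and grip.

step_arm(deltas=[{"dp": [-0.0033, -0.0029, 0.02], "angular": [0, 0, 0], "fingers": 0.71}, {"dp": [0, 0, 0.02], "angular": [0, 0, 0], "fingers": 0.71}, {"dp": [0, 0, 0.02], "angular": [0, 0, 0], "fingers": 0.71}, {"dp": [0, 0, 0.02], "angular": [0, 0, 0], "fingers": 0.71}, {"dp": [0, 0, 0.022], "angular": [0, 0, 0], "fingers": 0.71}, {"dp": [0, 0, 0], "angular": [0, 0, 0], "fingers": 0.71}, {"dp": [0, 0, 0], "angular": [0, 0, 0], "fingers": 0.95}, {"dp": [0, 0, 0], "angular": [0, 0, 0], "fingers": 0.95}, {"dp": [0, 0, 0], "angular": [0, 0, 0], "fingers": 0.95}, {"dp": [0, 0, 0], "angular": [0, 0, 0], "fingers": 0.95}], squeeze=25)

```text
clock: 28.95
eef_pos: [0.6465, -0.2526, 0.1982]
eef_rot: [[0.174, 0.985, 0.002], [0.985, -0.174, -0.001], [-0.001, 0.002, -1.0]]
force: [0.6, -0.0, 5.7]
finger_gap: 0.093
```

```bash
python3 - <<'E'
from h import *
go([.646,-.2509,.196],-9.85)
a0=np.arctan2(62,-120);th=np.linspace(1.56,-.005,25);rr=np.hypot(62,120)
x=rr*np.cos(a0-th);z=rr*np.sin(a0-th);print(np.stack([np.diff(x),-np.diff(z)],1).round(1).tolist())
E
```

```text
clk 28.95 pos [ 0.6465 -0.2526  0.1982] gap 0.09285654646620506 F [ 0.5881 -0.033   5.6817] yawy -10.01361360712504 q6 1.3733290786046752
dp [ 0.0016 -0.0008  0.0022]
rotvec [ 0.1196  0.0512 -0.1637]
[[-8.0, -3.7], [-8.2, -3.2], [-8.4, -2.6], [-8.6, -2.1], [-8.7, -1.5], [-8.8, -0.9], [-8.8, -0.4], [-8.8, 0.2], [-8.8, 0.8], [-8.7, 1.3], [-8.6, 1.9], [-8.5, 2.5], [-8.3, 3.0], [-8.1, 3.5], [-7.8, 4.1], [-7.5, 4.6], [-7.2, 5.0], [-6.9, 5.5], [-6.5, 5.9], [-6.1, 6.4], [-5.7, 6.7], [-5.2, 7.1], [-4.7, 7.4], [-4.3, 7.7]]
```

step_arm(deltas=[{"dp": [0, -0.008, -0.0037], "angular": [0, 0, 0], "fingers": 0.95}, {"dp": [0, -0.0082, -0.0032], "angular": [0, 0, 0], "fingers": 0.95}, {"dp": [0, -0.0084, -0.0026], "angular": [0, 0, 0], "fingers": 0.95}, {"dp": [0, -0.0086, -0.0021], "angular": [0, 0, 0], "fingers": 0.95}, {"dp": [0, -0.0087, -0.0015], "angular": [0, 0, 0], "fingers": 0.95}, {"dp": [0, -0.0088, -0.0009], "angular": [0, 0, 0], "fingers": 0.95}, {"dp": [0, -0.0088, -0.0004], "angular": [0, 0, 0], "fingers": 0.95}, {"dp": [0, -0.0088, 0.0002], "angular": [0, 0, 0], "fingers": 0.95}, {"dp": [0, -0.0088, 0.0008], "angular": [0, 0, 0], "fingers": 0.95}, {"dp": [0, -0.0087, 0.0013], "angular": [0, 0, 0], "fingers": 0.95}, {"dp": [0, -0.0086, 0.0019], "angular": [0, 0, 0], "fingers": 0.95}, {"dp": [0, -0.0085, 0.0025], "angular": [0, 0, 0], "fingers": 0.95}])

```text
clock: 30.15
eef_pos: [0.5435, -0.2344, 0.204]
eef_rot: [[0.174, 0.985, -0.002], [0.985, -0.174, -0.001], [-0.001, -0.002, -1.0]]
force: [0.7, -6.2, 2.2]
finger_gap: 0.091
```

step_arm(deltas=[{"dp": [0, -0.0083, 0.003], "angular": [0, 0, 0], "fingers": 0.95}, {"dp": [0, -0.0081, 0.0035], "angular": [0, 0, 0], "fingers": 0.95}, {"dp": [0, -0.0078, 0.0041], "angular": [0, 0, 0], "fingers": 0.95}, {"dp": [0, -0.0075, 0.0046], "angular": [0, 0, 0], "fingers": 0.95}, {"dp": [0, -0.0072, 0.005], "angular": [0, 0, 0], "fingers": 0.95}, {"dp": [0, -0.0069, 0.0055], "angular": [0, 0, 0], "fingers": 0.95}, {"dp": [0, -0.0065, 0.0059], "angular": [0, 0, 0], "fingers": 0.95}, {"dp": [0, -0.0061, 0.0064], "angular": [0, 0, 0], "fingers": 0.95}, {"dp": [0, -0.0057, 0.0067], "angular": [0, 0, 0], "fingers": 0.95}, {"dp": [0, -0.0052, 0.0071], "angular": [0, 0, 0], "fingers": 0.95}, {"dp": [0, -0.0047, 0.0074], "angular": [0, 0, 0], "fingers": 0.95}, {"dp": [0, -0.0043, 0.0077], "angular": [0, 0, 0], "fingers": 0.95}])

```text
clock: 31.35
eef_pos: [0.468, -0.2206, 0.1379]
eef_rot: [[0.173, 0.985, 0.001], [0.985, -0.173, -0.0], [-0.0, 0.001, -1.0]]
force: [-1.4, -0.7, 41.5]
finger_gap: 0.095
```

```bash
python3 - <<'E'
from h import *
go([.470,-.2198,.1366],-9.85)
E
```

```text
clk 31.35 pos [ 0.468  -0.2206  0.1379] gap 0.09452061925400766 F [-1.4267 -0.6883 41.526 ] yawy -9.985215048501516 q6 1.304464193422055
dp [0.0011 0.0018 0.0013]
rotvec [ 0.0754  0.0073 -0.1352]
```

The lid is shut, with 41 N at the stop. I relax and release, then raise to the catch.

step_arm(deltas=[{"dp": [0, 0, -0.002], "angular": [0, 0, 0], "fingers": 0.95}, {"dp": [0, 0, 0], "angular": [0, 0, 0], "fingers": 0.75}, {"dp": [0, 0, 0], "angular": [0, 0, 0], "fingers": 0.67}, {"dp": [0, 0, 0], "angular": [0, 0, 0], "fingers": 0.67}, {"dp": [0, 0, -0.02], "angular": [0, 0, 0], "fingers": 0.67}, {"dp": [0, 0, -0.035], "angular": [0, 0, 0], "fingers": 0.67}, {"dp": [0, -0.03, 0], "angular": [0, 0, 0], "fingers": 0.67}, {"dp": [0, -0.035, 0], "angular": [0, 0, 0], "fingers": 0.67}, {"dp": [0.001, -0.03, 0], "angular": [0, 0, 0], "fingers": 0.67}, {"dp": [0, 0, 0], "angular": [0, 0, 0], "fingers": 0.67}, {"dp": [0, 0, 0], "angular": [0, 0, 0], "fingers": 0.67}])

```text
clock: 32.45
eef_pos: [0.374, -0.2026, 0.1946]
eef_rot: [[0.174, 0.985, -0.0], [0.985, -0.174, 0.001], [0.001, -0.0, -1.0]]
force: [0.0, -0.3, 0.7]
finger_gap: 0.332
```

```bash
python3 - <<'E'
from h import *
W,im=snap("w13")
go([.3746,-.2054,.0885],-9.85)
for th in (1.2,1.3,1.4): 
    X=cad(-.085-.058*np.sin(th),0,.05+.058*np.cos(th));print(th,X,proj(W,X))
print("lid",proj(W,cad(-.046,0,.122)))
h=cv2.cvtColor(im,cv2.COLOR_BGR2HSV);m=cv2.inRange(h,(15,150,90),(32,255,255))
for v in (200,220,240):
    u=np.where(m[v])[0];print(v,u[u>290].tolist()[:40])
    print(im[v,255:305].mean(1).round().astype(int).tolist())
E
```

```text
clk 32.5 pos [ 0.375  -0.203   0.1948] gap 0.33109799604813533 F [ 1.2174 -0.4126  0.3601] yawy -9.979165509440664 q6 1.2484016947255687
dp [-0.0025 -0.0001  0.1063]
rotvec [ 0.0407 -0.0181 -0.1292]
1.2 [ 0.3768 -0.2042  0.088 ] [286.6346 216.0271]
1.3 [ 0.375  -0.2039  0.0825] [284.3538 213.9714]
1.4 [ 0.3737 -0.2037  0.0769] [282.8207 211.9436]
lid [429.4256 239.9818]
200 [436, 437, 438, 439, 440, 441, 442, 443, 444, 445, 446]
[97, 98, 96, 96, 97, 97, 98, 98, 97, 96, 97, 97, 97, 97, 96, 94, 95, 95, 95, 94, 94, 95, 94, 86, 75, 83, 99, 115, 127, 137, 146, 150, 153, 150, 136, 108, 96, 95, 94, 95, 96, 96, 95, 95, 95, 95, 94, 95, 94, 95]
220 [433, 434, 435, 436, 437, 438, 439, 440, 441, 442, 443]
[189, 190, 192, 194, 196, 196, 194, 194, 197, 198, 198, 198, 195, 193, 193, 195, 197, 196, 191, 190, 190, 188, 175, 154, 100, 80, 96, 113, 126, 138, 145, 150, 152, 146, 128, 103, 96, 95, 96, 96, 93, 93, 94, 94, 94, 94, 94, 94, 93, 94]
240 [430, 431, 432, 433, 434, 435, 436, 437, 438, 439, 440]
[181, 172, 169, 168, 169, 168, 160, 134, 124, 124, 123, 123, 124, 118, 107, 126, 163, 161, 134, 118, 102, 94, 92, 92, 88, 80, 83, 103, 122, 138, 147, 152, 149, 138, 132, 133, 136, 138, 141, 142, 143, 145, 146, 149, 151, 155, 157, 161, 162, 155]
```

The catch is still at about 1.3 rad, but the lid bar images about 6 px off its shut position, so the lid may be about 0.03 rad ajar from my 2 mm lift. I press on the bar from above with closed fingers to shut it fully.

step_arm(deltas=[{"dp": [-0.0005, 0.0317, 0], "angular": [0, 0, 0], "fingers": 1}, {"dp": [-0.0005, 0.0317, 0], "angular": [0, 0, 0], "fingers": 1}, {"dp": [0, 0.0317, 0], "angular": [0, 0, 0], "fingers": 1}, {"dp": [0, 0, 0.01], "angular": [0, 0, 0], "fingers": 1}, {"dp": [0, 0, 0.01], "angular": [0, 0, 0], "fingers": 1}, {"dp": [0, 0, 0.006], "angular": [0, 0, 0], "fingers": 1}, {"dp": [0, 0, 0.003], "angular": [0, 0, 0], "fingers": 1}, {"dp": [0, 0, 0.003], "angular": [0, 0, 0], "fingers": 1}, {"dp": [0, 0, 0], "angular": [0, 0, 0], "fingers": 1}])

```text
clock: 33.4
eef_pos: [0.4674, -0.2204, 0.1626]
eef_rot: [[0.174, 0.985, -0.0], [0.985, -0.174, 0.0], [0.0, -0.0, -1.0]]
force: [0.6, -0.2, -0.0]
finger_gap: 0.001
```

step_arm(deltas=[{"dp": [0, 0, 0.001], "angular": [0, 0, 0], "fingers": 1}, {"dp": [0, 0, 0.001], "angular": [0, 0, 0], "fingers": 1}])

```text
clock: 33.6
eef_pos: [0.4681, -0.2207, 0.1612]
eef_rot: [[0.173, 0.985, 0.001], [0.985, -0.173, -0.0], [-0.0, 0.001, -1.0]]
force: [-1.9, -0.4, 2.8]
finger_gap: 0.0
```

step_arm(deltas=[{"dp": [0, 0, 0.001], "angular": [0, 0, 0], "fingers": 1}, {"dp": [0, 0, 0.001], "angular": [0, 0, 0], "fingers": 1}])

```text
clock: 33.8
eef_pos: [0.4679, -0.2207, 0.1601]
eef_rot: [[0.173, 0.985, 0.001], [0.985, -0.173, -0.001], [-0.001, 0.001, -1.0]]
force: [-4.5, 1.6, 15.1]
finger_gap: -0.004
```

step_arm(deltas=[{"dp": [0, 0, 0.001], "angular": [0, 0, 0], "fingers": 1}, {"dp": [0, 0, 0.0], "angular": [0, 0, 0], "fingers": 1}])

```text
clock: 34.0
eef_pos: [0.4679, -0.2207, 0.1601]
eef_rot: [[0.173, 0.985, 0.001], [0.985, -0.173, -0.001], [-0.001, 0.001, -1.0]]
force: [-5.4, 2.2, 17.0]
finger_gap: -0.002
```

It is at a firm stop (z unchanged, 17 N), so the lid is shut. Now the catch.

step_arm(deltas=[{"dp": [0, 0, -0.01], "angular": [0, 0, 0], "fingers": 0.67}, {"dp": [0, 0, -0.025], "angular": [0, 0, 0], "fingers": 0.67}, {"dp": [0.0005, -0.0315, 0], "angular": [0, 0, 0], "fingers": 0.67}, {"dp": [0, -0.0315, 0], "angular": [0, 0, 0], "fingers": 0.67}, {"dp": [0, -0.0315, 0], "angular": [0, 0, 0], "fingers": 0.67}, {"dp": [0, 0, 0.02], "angular": [0, 0, 0], "fingers": 0.67}, {"dp": [0, 0, 0.025], "angular": [0, 0, 0], "fingers": 0.67}, {"dp": [0, 0, 0.025], "angular": [0, 0, 0], "fingers": 0.67}, {"dp": [0, 0, 0.02], "angular": [0, 0, 0], "fingers": 0.67}, {"dp": [0, 0, 0], "angular": [0, 0, 0], "fingers": 0.67}, {"dp": [0, 0, 0], "angular": [0, 0, 0], "fingers": 0.67}])

```text
clock: 35.1
eef_pos: [0.3752, -0.2037, 0.103]
eef_rot: [[0.173, 0.985, -0.0], [0.985, -0.173, 0.0], [0.0, -0.0, -1.0]]
force: [0.7, -0.4, 0.2]
finger_gap: 0.333
```

```bash
python3 - <<'E'
from h import *
go([.3746,-.2045,.0875],-9.85)
E
```

```text
clk 35.1 pos [ 0.3752 -0.2037  0.103 ] gap 0.33252281606225154 F [ 0.7178 -0.3943  0.2087] yawy -9.985987772552262 q6 1.2475929078040024
dp [-0.0009 -0.0005  0.0155]
rotvec [-0.0132 -0.0078 -0.136 ]
```

step_arm(deltas=[{"dp": [-0.0009, 0, 0.008], "angular": [0, 0, 0], "fingers": 0.67}, {"dp": [0, 0, 0.0075], "angular": [0, 0, 0], "fingers": 0.67}, {"dp": [0, 0, 0], "angular": [0, 0, 0], "fingers": 0.95}, {"dp": [0, 0, 0], "angular": [0, 0, 0], "fingers": 0.95}, {"dp": [0, 0, 0], "angular": [0, 0, 0], "fingers": 0.95}, {"dp": [0, 0, 0], "angular": [0, 0, 0], "fingers": 0.95}], squeeze=20)

```text
clock: 35.7
eef_pos: [0.3749, -0.2045, 0.0873]
eef_rot: [[0.173, 0.985, 0.0], [0.985, -0.173, 0.0], [0.0, -0.0, -1.0]]
force: [0.3, 0.2, -1.7]
finger_gap: 0.097
```

step_arm(deltas=[{"dp": [0, 0.002, -0.0059], "angular": [0, 0, 0], "fingers": 0.95}, {"dp": [0, 0.0027, -0.0057], "angular": [0, 0, 0], "fingers": 0.95}, {"dp": [0, 0.0032, -0.0054], "angular": [0, 0, 0], "fingers": 0.95}, {"dp": [0, 0.0038, -0.005], "angular": [0, 0, 0], "fingers": 0.95}, {"dp": [0, 0.0043, -0.0046], "angular": [0, 0, 0], "fingers": 0.95}, {"dp": [0, 0.0048, -0.0041], "angular": [0, 0, 0], "fingers": 0.95}, {"dp": [0, 0.0052, -0.0035], "angular": [0, 0, 0], "fingers": 0.95}, {"dp": [0, 0.0056, -0.0029], "angular": [0, 0, 0], "fingers": 0.95}, {"dp": [0, 0.0058, -0.0023], "angular": [0, 0, 0], "fingers": 0.95}, {"dp": [0, 0.006, -0.0017], "angular": [0, 0, 0], "fingers": 0.95}, {"dp": [0, 0.0062, -0.001], "angular": [0, 0, 0], "fingers": 0.95}, {"dp": [0, 0.0063, -0.0003], "angular": [0, 0, 0], "fingers": 0.95}])

```text
clock: 36.9
eef_pos: [0.4304, -0.2142, 0.1298]
eef_rot: [[0.173, 0.985, -0.0], [0.985, -0.173, 0.0], [0.0, -0.0, -1.0]]
force: [-10.1, 2.7, 10.6]
finger_gap: 0.097
```

```bash
python3 - <<'E'
from h import *
go([.4296,-.2146,.1312],-9.85)
E
```

```text
clk 36.9 pos [ 0.4304 -0.2142  0.1298] gap 0.09733355633883536 F [-10.1264   2.6677  10.6465] yawy -9.97762687402729 q6 1.2831176266341424
dp [-0.0006 -0.0007 -0.0014]
rotvec [-0.0143 -0.0121 -0.1276]
```

The catch is back against its stop (-10 N). I hold, release and rise straight up.

step_arm(deltas=[{"dp": [0, 0, 0], "angular": [0, 0, 0], "fingers": 0.95}, {"dp": [0, 0, 0], "angular": [0, 0, 0], "fingers": 0.95}, {"dp": [0, 0, 0], "angular": [0, 0, 0], "fingers": 0.72}, {"dp": [0, 0, 0], "angular": [0, 0, 0], "fingers": 0.72}, {"dp": [0, 0, 0], "angular": [0, 0, 0], "fingers": 0.72}, {"dp": [0, 0, -0.02], "angular": [0, 0, 0], "fingers": 0.72}, {"dp": [0, 0, -0.03], "angular": [0, 0, 0], "fingers": 0.72}, {"dp": [0, 0, -0.035], "angular": [0, 0, 0], "fingers": 0.72}, {"dp": [0, 0, -0.035], "angular": [0, 0, 0], "fingers": 0.4}, {"dp": [0, 0, 0], "angular": [0, 0, 0], "fingers": 0.4}])

```text
clock: 37.9
eef_pos: [0.4334, -0.2159, 0.2546]
eef_rot: [[0.173, 0.985, 0.009], [0.985, -0.173, -0.005], [-0.003, 0.01, -1.0]]
force: [0.9, -0.4, -0.3]
finger_gap: 0.594
```

```bash
python3 - <<'E'
from h import *
W,im=snap("w14")
print("pred catch",proj(W,cad(-.085,0,.108)),"lid",proj(W,cad(-.046,0,.122)))
h=cv2.cvtColor(im,cv2.COLOR_BGR2HSV);m=cv2.inRange(h,(15,150,90),(32,255,255))
for v in (200,210,220):
    u=np.where(m[v])[0];print(v,u[(u>300)].tolist()[:30])
    print(im[v,265:310].mean(1).round().astype(int).tolist())
go([.495,.158,.25],80)
E
```

```text
pred catch [277.2432 204.2566] lid [323.3774 208.6578]
200 [321, 322, 323, 324, 325, 326, 327, 328]
[86, 86, 86, 85, 84, 82, 77, 67, 74, 91, 107, 118, 128, 135, 139, 138, 121, 83, 58, 55, 54, 54, 51, 41, 37, 37, 37, 37, 37, 38, 39, 50, 67, 71, 72, 72, 72, 71, 72, 71, 72, 72, 71, 70, 71]
210 [320, 321, 322, 323, 324, 325, 326, 327, 328]
[84, 84, 85, 86, 86, 84, 78, 66, 71, 89, 105, 117, 128, 134, 138, 137, 121, 84, 58, 55, 55, 54, 49, 39, 36, 39, 38, 38, 38, 38, 50, 67, 72, 73, 72, 73, 72, 72, 72, 72, 72, 71, 71, 71, 71]
220 [320, 321, 322, 323, 324, 325, 326, 327]
[83, 85, 84, 84, 85, 85, 80, 68, 72, 87, 103, 116, 127, 134, 138, 137, 124, 96, 80, 79, 74, 57, 42, 36, 38, 38, 39, 38, 42, 53, 67, 71, 70, 71, 70, 71, 70, 71, 71, 72, 72, 72, 71, 70, 71]
clk 37.95 pos [ 0.4322 -0.2154  0.2522] gap 0.5995460009020871 F [ 0.3399 -1.0526  0.1784] yawy -9.983869344925742 q6 1.2827909840021952
dp [ 0.3786 -0.0029  0.0015]
rotvec [  0.2103   0.3833 -89.9838]
```

step_arm(deltas=[{"dp": [0, 0, 0], "angular": [0, 0, -8.2], "fingers": 0.25}, {"dp": [0, 0, 0], "angular": [0, 0, -8.2], "fingers": 0.25}, {"dp": [0, 0, 0], "angular": [0, 0, -8.2], "fingers": 0.25}, {"dp": [0, 0, 0], "angular": [0, 0, -8.2], "fingers": 0.25}, {"dp": [0, 0, 0], "angular": [0, 0, -8.2], "fingers": 0.25}, {"dp": [0, 0, 0], "angular": [0, 0, -8.2], "fingers": 0.25}, {"dp": [0, 0, 0], "angular": [0, 0, -8.2], "fingers": 0.25}, {"dp": [0, 0, 0], "angular": [0, 0, -8.2], "fingers": 0.25}, {"dp": [0, 0, 0], "angular": [0, 0, -8.2], "fingers": 0.25}, {"dp": [0, 0, 0], "angular": [0, 0, -8.2], "fingers": 0.25}, {"dp": [0, 0, 0], "angular": [0, 0, -8.2], "fingers": 0.25}, {"dp": [0, 0, 0], "angular": [0, 0, 0], "fingers": 0.25}])

```text
clock: 39.15
eef_pos: [0.4296, -0.214, 0.2483]
eef_rot: [[-0.985, 0.17, -0.002], [0.17, 0.985, 0.001], [0.002, 0.001, -1.0]]
force: [-0.4, 0.2, -0.1]
finger_gap: 0.753
```

```bash
python3 -c "
from h import *
go([.495,.158,.25],80)"
```

```text
clk 39.15 pos [ 0.4296 -0.214   0.2483] gap 0.7530551856096285 F [-0.3554  0.2166 -0.0734] yawy 80.19877935930494 q6 -0.29118992789421283
dp [-0.0011  0.3777 -0.0015]
rotvec [ 0.0319 -0.0976  0.1988]
```

Catch and lid bars image within 1 px of their fastened and shut places. On to the tongs.

step_arm(deltas=[{"dp": [0, 0.042, 0], "angular": [0, 0, 0], "fingers": 0.25}, {"dp": [0, 0.042, 0], "angular": [0, 0, 0], "fingers": 0.25}, {"dp": [0, 0.042, 0], "angular": [0, 0, 0], "fingers": 0.25}, {"dp": [0, 0.042, 0], "angular": [0, 0, 0], "fingers": 0.25}, {"dp": [0, 0.042, 0], "angular": [0, 0, 0], "fingers": 0.25}, {"dp": [0, 0.042, 0], "angular": [0, 0, 0], "fingers": 0.25}, {"dp": [0, 0.042, 0], "angular": [0, 0, 0], "fingers": 0.25}, {"dp": [0, 0.042, 0], "angular": [0, 0, 0], "fingers": 0.25}, {"dp": [0, 0.042, 0], "angular": [0, 0, 0], "fingers": 0.25}, {"dp": [0, 0, 0], "angular": [0, 0, 0], "fingers": 0.25}, {"dp": [0, 0, 0], "angular": [0, 0, 0], "fingers": 0.25}])

```text
clock: 40.25
eef_pos: [0.4939, 0.1589, 0.2486]
eef_rot: [[-0.985, 0.17, -0.002], [0.17, 0.985, -0.001], [0.001, -0.001, -1.0]]
force: [-0.4, -0.7, 0.2]
finger_gap: 0.749
```

```bash
python3 -c "
from h import *
W,im=snap('w15')
go([.495,.158,.25],80)
cv2.imwrite('pics/w15c.png',cv2.resize(im[80:300,160:420],None,fx=2.7,fy=2.7,interpolation=cv2.INTER_CUBIC))"
```

```text
clk 40.3 pos [0.4937 0.158  0.2488] gap 0.7509544183034148 F [ 0.5669 -0.0547  0.061 ] yawy 80.14860752304705 q6 0.4819712260458404
dp [-0.0013  0.0002 -0.0012]
rotvec [-0.0722 -0.0813  0.1486]
```

View pics/w15c.png

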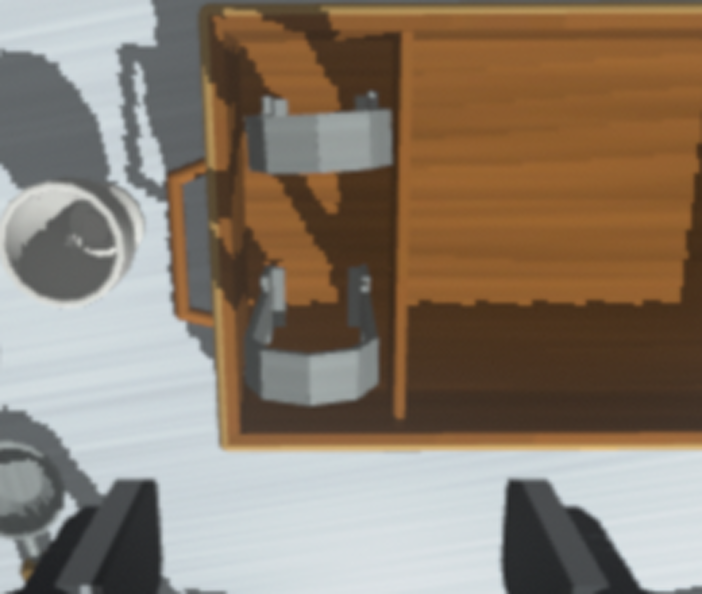

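The bows seen from above are centred at crop (320,141) and (312,374), almost square to the basket (2–3° off).

```bash
python3 - <<'E'
from h import *
W,im=load("w15")
f=lambda x,y:(160+x/2.7,80+y/2.7)
for n,c,l,rr_ in (("A",(320,141),(246,146),(392,139)),("B",(312,374),(246,372),(378,368))):
    L=onz(W,f(*l),.128);R=onz(W,f(*rr_),.128);print(n,onz(W,f(*c),.136),"mid ends",(L+R)/2,"w",np.linalg.norm(L-R),"yaw",np.degrees(np.arctan2(*(R-L)[1::-1])))
go([*onz(W,f(312,374),.136)[:2],.102],81.5)
E
```

```text
A [0.4297 0.1676 0.136 ] mid ends [0.4304 0.167  0.128 ] w 0.043221640830588444 yaw 82.89397805074182
B [0.4985 0.153  0.136 ] mid ends [0.4998 0.1525 0.128 ] w 0.042437483997123805 yaw 82.08789329058192
clk 40.3 pos [0.4937 0.158  0.2488] gap 0.7509544183034148 F [ 0.5669 -0.0547  0.061 ] yawy 80.14860752304705 q6 0.4819712260458404
dp [-0.0058 -0.004   0.1468]
rotvec [-0.0711 -0.0822 -1.3514]
```

step_arm(deltas=[{"dp": [-0.0055, -0.0045, 0.02], "angular": [0, 0, -1.9], "fingers": 0.25}, {"dp": [0, 0, 0.025], "angular": [0, 0, 0], "fingers": 0.25}, {"dp": [0, 0, 0.025], "angular": [0, 0, 0], "fingers": 0.25}, {"dp": [0, 0, 0.025], "angular": [0, 0, 0], "fingers": 0.25}, {"dp": [0, 0, 0.02], "angular": [0, 0, 0], "fingers": 0.25}, {"dp": [0, 0, 0.02], "angular": [0, 0, 0], "fingers": 0.25}, {"dp": [0, 0, 0.012], "angular": [0, 0, 0], "fingers": 0.25}, {"dp": [0, 0, 0], "angular": [0, 0, 0], "fingers": 0.25}])

```text
clock: 41.1
eef_pos: [0.4973, 0.1513, 0.1011]
eef_rot: [[-0.99, 0.14, -0.004], [0.14, 0.99, -0.001], [0.003, -0.002, -1.0]]
force: [-0.1, 0.2, -0.4]
finger_gap: 0.748
```

step_arm(deltas=[{"dp": [0, 0, 0], "angular": [0, 0, 0], "fingers": 0.6}, {"dp": [0, 0, 0], "angular": [0, 0, 0], "fingers": 0.6}, {"dp": [0, 0, 0], "angular": [0, 0, 0], "fingers": 0.6}, {"dp": [0, 0, 0], "angular": [0, 0, 0], "fingers": 0.6}, {"dp": [0, 0, 0], "angular": [0, 0, 0], "fingers": 0.6}], squeeze=30)

```text
clock: 41.6
eef_pos: [0.4996, 0.1531, 0.1035]
eef_rot: [[-0.991, 0.137, 0.002], [0.137, 0.991, 0.0], [-0.002, 0.001, -1.0]]
force: [-0.3, -0.6, 4.9]
finger_gap: 0.516
```

```bash
python3 -c "
from h import *
go([.499,.153,.102],82)"
```

```text
clk 41.6 pos [0.4996 0.1531 0.1035] gap 0.5163975366344431 F [-0.2665 -0.5761  4.9498] yawy 82.11767613777398 q6 0.43501815849298464
dp [ 0.0006 -0.0001  0.0015]
rotvec [0.0299 0.1072 0.1176]
```

The tongs are gripped (44 mm gap). I lift and turn 80° to sit square to the rail.

step_arm(deltas=[{"dp": [0, 0, -0.01], "angular": [0, 0, 0], "fingers": 0.6}, {"dp": [0, 0, -0.02], "angular": [0, 0, 0], "fingers": 0.6}, {"dp": [0, 0, -0.03], "angular": [0, 0, 0], "fingers": 0.6}, {"dp": [0, 0, -0.03], "angular": [0, 0, 0], "fingers": 0.6}, {"dp": [0, 0, -0.03], "angular": [0, 0, 0], "fingers": 0.6}, {"dp": [0, 0, -0.03], "angular": [0, 0, 0], "fingers": 0.6}, {"dp": [0, 0, -0.03], "angular": [0, 0, 0], "fingers": 0.6}, {"dp": [0, 0, -0.012], "angular": [0, 0, 0], "fingers": 0.6}])

```text
clock: 42.4
eef_pos: [0.4998, 0.1533, 0.2983]
eef_rot: [[-0.991, 0.137, 0.005], [0.137, 0.991, 0.002], [-0.004, 0.002, -1.0]]
force: [1.3, -0.1, -0.2]
finger_gap: 0.511
```

step_arm(deltas=[{"dp": [0, 0, 0], "angular": [0, 0, 8], "fingers": 0.6}, {"dp": [0, 0, 0], "angular": [0, 0, 8], "fingers": 0.6}, {"dp": [0, 0, 0], "angular": [0, 0, 8], "fingers": 0.6}, {"dp": [0, 0, 0], "angular": [0, 0, 8], "fingers": 0.6}, {"dp": [0, 0, 0], "angular": [0, 0, 8], "fingers": 0.6}, {"dp": [0, 0, 0], "angular": [0, 0, 8], "fingers": 0.6}, {"dp": [0, 0, 0], "angular": [0, 0, 8], "fingers": 0.6}, {"dp": [0, 0, 0], "angular": [0, 0, 8], "fingers": 0.6}, {"dp": [0, 0, 0], "angular": [0, 0, 8], "fingers": 0.6}, {"dp": [0, 0, 0], "angular": [0, 0, 8], "fingers": 0.6}, {"dp": [0, 0, 0], "angular": [0, 0, 0], "fingers": 0.6}])

```text
clock: 43.5
eef_pos: [0.4986, 0.1529, 0.295]
eef_rot: [[-0.037, 0.999, -0.0], [0.999, 0.037, 0.0], [0.0, -0.0, -1.0]]
force: [-0.0, -0.4, -1.4]
finger_gap: 0.509
```

```bash
python3 -c "
from h import *
go([.6825,.03,.293],2.1)"
```

```text
clk 43.5 pos [0.4986 0.1529 0.295 ] gap 0.5088182571590526 F [-0.0126 -0.4116 -1.3918] yawy 2.140313031745688 q6 1.8309378277481294
dp [-0.1297  0.1792  0.0019]
rotvec [-0.0152 -0.0053  0.0403]
```

step_arm(deltas=[{"dp": [-0.0195, 0.018, 0], "angular": [0, 0, 0], "fingers": 0.6}, {"dp": [-0.0195, 0.018, 0], "angular": [0, 0, 0], "fingers": 0.6}, {"dp": [-0.0195, 0.018, 0], "angular": [0, 0, 0], "fingers": 0.6}, {"dp": [-0.0195, 0.018, 0], "angular": [0, 0, 0], "fingers": 0.6}, {"dp": [-0.0195, 0.018, 0], "angular": [0, 0, 0], "fingers": 0.6}, {"dp": [-0.0195, 0.018, 0], "angular": [0, 0, 0], "fingers": 0.6}, {"dp": [-0.0195, 0.018, 0], "angular": [0, 0, 0], "fingers": 0.6}, {"dp": [-0.0195, 0.018, 0], "angular": [0, 0, 0], "fingers": 0.6}, {"dp": [-0.0195, 0.018, 0], "angular": [0, 0, 0], "fingers": 0.6}, {"dp": [-0.0195, 0.018, 0], "angular": [0, 0, 0], "fingers": 0.6}, {"dp": [0, 0, 0], "angular": [0, 0, 0], "fingers": 0.6}, {"dp": [0, 0, 0], "angular": [0, 0, 0], "fingers": 0.6}])

```text
clock: 44.7
eef_pos: [0.6858, -0.0355, 0.2941]
eef_rot: [[-0.038, 0.999, -0.001], [0.999, 0.038, 0.001], [0.001, -0.001, -1.0]]
force: [-0.3, 0.1, -0.2]
finger_gap: 0.509
```

```bash
python3 -c "
from h import *
W,im=snap('w16')
go([.685,-.035,.147],2.1)
print([proj(W,[.685-.038*y,y,.174]) for y in (-.035,0,.03,.06)])
cv2.imwrite('pics/w16c.png',im[0:400,100:460])"
```

```text
clk 44.75 pos [ 0.6855 -0.035   0.2945] gap 0.5095820365441196 F [-0.2876  0.4049 -0.102 ] yawy 2.203676088664993 q6 1.4810428406563607
dp [-0.     -0.0003  0.1475]
rotvec [-0.061  -0.0317  0.1037]
[array([283.487 , 209.3625]), array([283.5533, 168.7387]), array([283.6147, 131.1367]), array([283.6809,  90.6558])]
```

View pics/w16c.png

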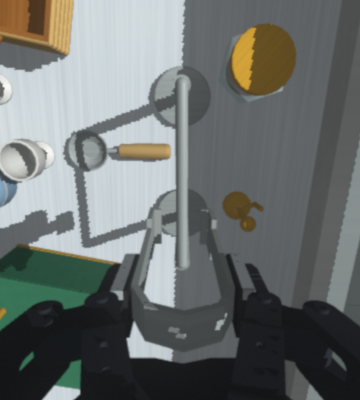

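The rail runs vertically at crop column 182, from row 80 to 265, and the tongs straddle it as seen from above. Offset is about 1 mm. I lower now.

step_arm(deltas=[{"dp": [0, -0.0012, 0.02], "angular": [0, 0, 0], "fingers": 0.6}, {"dp": [0, 0, 0.02], "angular": [0, 0, 0], "fingers": 0.6}, {"dp": [0, 0, 0.02], "angular": [0, 0, 0], "fingers": 0.6}, {"dp": [0, 0, 0.02], "angular": [0, 0, 0], "fingers": 0.6}, {"dp": [0, 0, 0.02], "angular": [0, 0, 0], "fingers": 0.6}, {"dp": [0, 0, 0.02], "angular": [0, 0, 0], "fingers": 0.6}, {"dp": [0, 0, 0.01], "angular": [0, 0, 0], "fingers": 0.6}, {"dp": [0, 0, 0.005], "angular": [0, 0, 0], "fingers": 0.6}, {"dp": [0, 0, 0.003], "angular": [0, 0, 0], "fingers": 0.6}, {"dp": [0, 0, 0], "angular": [0, 0, 0], "fingers": 0.6}])

```text
clock: 45.75
eef_pos: [0.685, -0.0352, 0.1572]
eef_rot: [[-0.037, 0.999, 0.001], [0.999, 0.037, 0.0], [-0.0, 0.001, -1.0]]
force: [-0.1, -0.4, -0.9]
finger_gap: 0.511
```

step_arm(deltas=[{"dp": [0, 0, 0.002], "angular": [0, 0, 0], "fingers": 0.6}, {"dp": [0, 0, 0.001], "angular": [0, 0, 0], "fingers": 0.6}])

```text
clock: 45.95
eef_pos: [0.6853, -0.0354, 0.1543]
eef_rot: [[-0.037, 0.999, 0.001], [0.999, 0.037, -0.0], [-0.0, 0.001, -1.0]]
force: [0.3, -0.3, -0.6]
finger_gap: 0.512
```

step_arm(deltas=[{"dp": [0, 0, 0.001], "angular": [0, 0, 0], "fingers": 0.6}, {"dp": [0, 0, 0.001], "angular": [0, 0, 0], "fingers": 0.6}, {"dp": [0, 0, 0.001], "angular": [0, 0, 0], "fingers": 0.6}])

```text
clock: 46.25
eef_pos: [0.6848, -0.0354, 0.1506]
eef_rot: [[-0.037, 0.999, 0.0], [0.999, 0.037, -0.0], [-0.0, 0.0, -1.0]]
force: [0.5, -0.1, -1.4]
finger_gap: 0.508
```

step_arm(deltas=[{"dp": [0, 0, 0.001], "angular": [0, 0, 0], "fingers": 0.6}])

```text
clock: 46.35
eef_pos: [0.6848, -0.0354, 0.1495]
eef_rot: [[-0.037, 0.999, -0.0], [0.999, 0.037, -0.0], [-0.0, -0.0, -1.0]]
force: [0.2, -1.3, -1.3]
finger_gap: 0.513
```

step_arm(deltas=[{"dp": [0, 0, 0.001], "angular": [0, 0, 0], "fingers": 0.6}, {"dp": [0, 0, 0.001], "angular": [0, 0, 0], "fingers": 0.6}])

```text
clock: 46.55
eef_pos: [0.6847, -0.0354, 0.1475]
eef_rot: [[-0.037, 0.999, -0.0], [0.999, 0.037, 0.0], [0.0, -0.0, -1.0]]
force: [0.2, -0.9, -0.8]
finger_gap: 0.509
```

step_arm(deltas=[{"dp": [0, 0, 0.001], "angular": [0, 0, 0], "fingers": 0.6}])

```text
clock: 46.65
eef_pos: [0.6848, -0.0354, 0.1468]
eef_rot: [[-0.037, 0.999, 0.0], [0.999, 0.037, 0.0], [0.0, 0.0, -1.0]]
force: [-2.2, -0.7, 4.7]
finger_gap: 0.509
```

There is contact with the bar (4.7 N). I release and rise.

step_arm(deltas=[{"dp": [0, 0, 0], "angular": [0, 0, 0], "fingers": 0.4}, {"dp": [0, 0, 0], "angular": [0, 0, 0], "fingers": 0.25}, {"dp": [0, 0, 0], "angular": [0, 0, 0], "fingers": 0.25}, {"dp": [0, 0, -0.01], "angular": [0, 0, 0], "fingers": 0.25}, {"dp": [0, 0, -0.02], "angular": [0, 0, 0], "fingers": 0.25}, {"dp": [0, 0, -0.03], "angular": [0, 0, 0], "fingers": 0.25}, {"dp": [0, 0, -0.035], "angular": [0, 0, 0], "fingers": 0.25}, {"dp": [0, 0, -0.035], "angular": [0, 0, 0], "fingers": 0.25}, {"dp": [0, 0, 0], "angular": [0, 0, 0], "fingers": 0.25}])

```text
clock: 47.55
eef_pos: [0.6873, -0.0355, 0.2838]
eef_rot: [[-0.037, 0.999, 0.011], [0.999, 0.037, -0.001], [-0.001, 0.011, -1.0]]
force: [1.0, 0.0, 0.6]
finger_gap: 0.752
```

step_arm(deltas=[{"dp": [0, 0, 0], "angular": [0, 0, -8.1], "fingers": 0.25}, {"dp": [0, 0, 0], "angular": [0, 0, -8.1], "fingers": 0.25}, {"dp": [0, 0, 0], "angular": [0, 0, -8.1], "fingers": 0.25}, {"dp": [0, 0, 0], "angular": [0, 0, -8.1], "fingers": 0.25}, {"dp": [0, 0, 0], "angular": [0, 0, -8.1], "fingers": 0.25}, {"dp": [0, 0, 0], "angular": [0, 0, -8.1], "fingers": 0.25}, {"dp": [0, 0, 0], "angular": [0, 0, -8.1], "fingers": 0.25}, {"dp": [0, 0, 0], "angular": [0, 0, -8.1], "fingers": 0.25}, {"dp": [0, 0, 0], "angular": [0, 0, -8.1], "fingers": 0.25}, {"dp": [0, 0, 0], "angular": [0, 0, -7.8], "fingers": 0.25}, {"dp": [0, 0, 0], "angular": [0, 0, 0], "fingers": 0.25}])

```text
clock: 48.65
eef_pos: [0.6846, -0.0354, 0.2765]
eef_rot: [[-0.992, 0.125, -0.0], [0.125, 0.992, -0.0], [0.0, -0.0, -1.0]]
force: [-0.3, 0.5, -0.2]
finger_gap: 0.748
```

```bash
python3 -c "
from h import *
go([.4305,.1672,.102],82.9)"
```

```text
clk 48.65 pos [ 0.6846 -0.0354  0.2765] gap 0.7481147213868086 F [-0.279   0.4721 -0.2338] yawy 82.79931945859384 q6 0.07403493834317013
dp [0.2774 0.1692 0.1746]
rotvec [-0.003  -0.0184 -0.1007]
```

step_arm(deltas=[{"dp": [0.0277, 0.0169, 0], "angular": [0, 0, 0], "fingers": 0.25}, {"dp": [0.0277, 0.0169, 0], "angular": [0, 0, 0], "fingers": 0.25}, {"dp": [0.0277, 0.0169, 0], "angular": [0, 0, 0], "fingers": 0.25}, {"dp": [0.0277, 0.0169, 0], "angular": [0, 0, 0], "fingers": 0.25}, {"dp": [0.0277, 0.0169, 0], "angular": [0, 0, 0], "fingers": 0.25}, {"dp": [0.0277, 0.0169, 0], "angular": [0, 0, 0], "fingers": 0.25}, {"dp": [0.0277, 0.0169, 0], "angular": [0, 0, 0], "fingers": 0.25}, {"dp": [0.0277, 0.0169, 0], "angular": [0, 0, 0], "fingers": 0.25}, {"dp": [0.0277, 0.0169, 0.02], "angular": [0, 0, 0], "fingers": 0.25}, {"dp": [0.0277, 0.0169, 0.03], "angular": [0, 0, 0], "fingers": 0.25}, {"dp": [0, 0, 0], "angular": [0, 0, 0], "fingers": 0.25}, {"dp": [0, 0, 0], "angular": [0, 0, 0], "fingers": 0.25}])

```text
clock: 49.85
eef_pos: [0.4298, 0.167, 0.2261]
eef_rot: [[-0.992, 0.126, -0.001], [0.126, 0.992, -0.001], [0.001, -0.001, -1.0]]
force: [0.9, 0.1, 0.6]
finger_gap: 0.745
```

```bash
python3 - <<'E'
from h import *
W,im=snap("w17")
go([.4305,.1672,.102],82.9)
u=proj(W,[.4305,.1672,.136]);print(u)
h=cv2.cvtColor(im,cv2.COLOR_BGR2HSV);m=cv2.inRange(h,(0,0,70),(180,70,230))
x,y=map(int,u);k=np.zeros_like(m);k[y-30:y+30,x-50:x+50]=255;m&=k
n,l,st,c=cv2.connectedComponentsWithStats(m)
for i in range(1,n):
    if st[i][4]>100: print(st[i],c[i],cv2.minAreaRect(np.argwhere(l==i)[:,::-1].astype(np.int32)))
E
```

```text
clk 49.9 pos [0.4316 0.1672 0.2272] gap 0.7490590064850056 F [ 0.9593 -0.2037  0.214 ] yawy 82.74250550854087 q6 0.49638923773272053
dp [ 0.0013 -0.0002  0.1252]
rotvec [ 0.0243  0.0862 -0.1575]
[281.7591 221.7083]
[231 191   7  18 114] [233.8772 198.6754] ((234.0, 199.5), (17.0, 6.0), 90.0)
[ 255  191   54   42 1291] [280.0232 216.9295] ((281.6199951171875, 212.6599884033203), (55.154327392578125, 39.31514358520508), 8.13010311126709)
[231 213   7  38 261] [234.0345 231.8506] ((234.0, 231.5), (37.0, 6.0), 90.0)
```

step_arm(deltas=[{"dp": [0, 0, 0.025], "angular": [0, 0, 0], "fingers": 0.25}, {"dp": [0, 0, 0.025], "angular": [0, 0, 0], "fingers": 0.25}, {"dp": [0, 0, 0.025], "angular": [0, 0, 0], "fingers": 0.25}, {"dp": [0, 0, 0.02], "angular": [0, 0, 0], "fingers": 0.25}, {"dp": [0, 0, 0.02], "angular": [0, 0, 0], "fingers": 0.25}, {"dp": [0, 0, 0.01], "angular": [0, 0, 0], "fingers": 0.25}, {"dp": [0, 0, 0], "angular": [0, 0, 0], "fingers": 0.25}, {"dp": [0, 0, 0], "angular": [0, 0, 0], "fingers": 0.6}, {"dp": [0, 0, 0], "angular": [0, 0, 0], "fingers": 0.6}, {"dp": [0, 0, 0], "angular": [0, 0, 0], "fingers": 0.6}, {"dp": [0, 0, 0], "angular": [0, 0, 0], "fingers": 0.6}, {"dp": [0, 0, 0], "angular": [0, 0, 0], "fingers": 0.6}], squeeze=30)

```text
clock: 51.1
eef_pos: [0.4323, 0.1672, 0.1028]
eef_rot: [[-0.992, 0.125, 0.003], [0.125, 0.992, 0.0], [-0.003, 0.001, -1.0]]
force: [-0.6, -1.9, 5.5]
finger_gap: 0.509
```

step_arm(deltas=[{"dp": [0, 0, -0.01], "angular": [0, 0, 0], "fingers": 0.6}, {"dp": [0, 0, -0.02], "angular": [0, 0, 0], "fingers": 0.6}, {"dp": [0, 0, -0.03], "angular": [0, 0, 0], "fingers": 0.6}, {"dp": [0, 0, -0.03], "angular": [0, 0, 0], "fingers": 0.6}, {"dp": [0, 0, -0.03], "angular": [0, 0, 0], "fingers": 0.6}, {"dp": [0, 0, -0.03], "angular": [0, 0, 0], "fingers": 0.6}, {"dp": [0, 0, -0.03], "angular": [0, 0, 0], "fingers": 0.6}, {"dp": [0, 0, -0.015], "angular": [0, 0, 0], "fingers": 0.6}])

```text
clock: 51.9
eef_pos: [0.4314, 0.1673, 0.2997]
eef_rot: [[-0.992, 0.125, 0.003], [0.125, 0.992, 0.002], [-0.003, 0.002, -1.0]]
force: [0.2, -1.0, -1.1]
finger_gap: 0.51
```

step_arm(deltas=[{"dp": [0, 0, 0], "angular": [0, 0, 8.07], "fingers": 0.6}, {"dp": [0, 0, 0], "angular": [0, 0, 8.07], "fingers": 0.6}, {"dp": [0, 0, 0], "angular": [0, 0, 8.07], "fingers": 0.6}, {"dp": [0, 0, 0], "angular": [0, 0, 8.07], "fingers": 0.6}, {"dp": [0, 0, 0], "angular": [0, 0, 8.07], "fingers": 0.6}, {"dp": [0, 0, 0], "angular": [0, 0, 8.07], "fingers": 0.6}, {"dp": [0, 0, 0], "angular": [0, 0, 8.07], "fingers": 0.6}, {"dp": [0, 0, 0], "angular": [0, 0, 8.07], "fingers": 0.6}, {"dp": [0, 0, 0], "angular": [0, 0, 8.07], "fingers": 0.6}, {"dp": [0, 0, 0], "angular": [0, 0, 8.07], "fingers": 0.6}, {"dp": [0, 0, 0], "angular": [0, 0, 0], "fingers": 0.6}])

```text
clock: 53.0
eef_pos: [0.4305, 0.1669, 0.2968]
eef_rot: [[-0.037, 0.999, -0.001], [0.999, 0.037, 0.0], [0.0, -0.001, -1.0]]
force: [-0.2, 0.1, -2.1]
finger_gap: 0.512
```

```bash
python3 -c "
from h import *
go([.682,.03,.295],2.1)"
```

```text
clk 53.0 pos [0.4305 0.1669 0.2968] gap 0.5120720009921946 F [-0.1987  0.1456 -2.0582] yawy 2.1415662292042477 q6 1.9030821242839937
dp [-0.1462  0.2462  0.0016]
rotvec [-0.0418 -0.0081  0.0416]
```

step_arm(deltas=[{"dp": [-0.0146, 0.0246, 0], "angular": [0, 0, 0], "fingers": 0.6}, {"dp": [-0.0146, 0.0246, 0], "angular": [0, 0, 0], "fingers": 0.6}, {"dp": [-0.0146, 0.0246, 0], "angular": [0, 0, 0], "fingers": 0.6}, {"dp": [-0.0146, 0.0246, 0], "angular": [0, 0, 0], "fingers": 0.6}, {"dp": [-0.0146, 0.0246, 0], "angular": [0, 0, 0], "fingers": 0.6}, {"dp": [-0.0146, 0.0246, 0], "angular": [0, 0, 0], "fingers": 0.6}, {"dp": [-0.0146, 0.0246, 0], "angular": [0, 0, 0], "fingers": 0.6}, {"dp": [-0.0146, 0.0246, 0], "angular": [0, 0, 0], "fingers": 0.6}, {"dp": [-0.0146, 0.0246, 0], "angular": [0, 0, 0], "fingers": 0.6}, {"dp": [-0.0146, 0.0246, 0], "angular": [0, 0, 0], "fingers": 0.6}, {"dp": [0, 0, 0], "angular": [0, 0, 0], "fingers": 0.6}, {"dp": [0, 0, 0], "angular": [0, 0, 0], "fingers": 0.6}])

```text
clock: 54.2
eef_pos: [0.6821, 0.03, 0.2959]
eef_rot: [[-0.038, 0.999, -0.002], [0.999, 0.038, 0.0], [0.001, -0.002, -1.0]]
force: [-0.7, -0.3, -0.7]
finger_gap: 0.512
```

```bash
python3 - <<'E'
from h import *
W,im=snap("w18")
go([.682,.03,.147],2.1)
for y in (.045,.06): print(y,proj(W,[.684-.038*(y+.035),y,.177]))
for v in (150,165,180): print(v,im[v,255:315].mean(1).round().astype(int).tolist())
E
```

```text
clk 54.25 pos [0.6816 0.0304 0.2963] gap 0.5085692996079186 F [-0.1551 -0.001  -0.2908] yawy 2.2091642347767646 q6 1.5765671258854603
dp [-0.0005  0.0006  0.1493]
rotvec [-0.0882 -0.0264  0.1091]
0.045 [282.345  193.2543]
0.06 [282.3569 175.5893]
150 [98, 106, 131, 146, 151, 151, 151, 151, 152, 151, 150, 151, 147, 133, 121, 132, 137, 126, 95, 80, 79, 78, 76, 72, 71, 73, 77, 85, 95, 105, 115, 124, 127, 113, 87, 77, 76, 77, 76, 76, 76, 75, 76, 75, 75, 75, 75, 75, 76, 75, 75, 74, 74, 75, 78, 86, 95, 98, 98, 99]
165 [124, 109, 102, 102, 102, 100, 104, 123, 139, 147, 149, 150, 150, 150, 151, 151, 150, 150, 150, 142, 127, 133, 146, 141, 122, 112, 115, 125, 135, 144, 150, 153, 153, 153, 151, 135, 100, 79, 76, 75, 75, 75, 75, 75, 74, 75, 74, 74, 74, 76, 83, 93, 98, 97, 96, 97, 96, 97, 98, 100]
180 [201, 203, 206, 209, 208, 207, 204, 206, 207, 206, 205, 207, 206, 202, 200, 203, 206, 205, 203, 203, 200, 179, 124, 88, 94, 110, 126, 140, 153, 163, 171, 175, 172, 155, 118, 98, 95, 97, 98, 98, 98, 98, 98, 100, 99, 98, 97, 98, 99, 98, 97, 97, 95, 97, 96, 97, 96, 96, 99, 100]
```

The rail is centred at column 283.5 between the legs. I lower.

step_arm(deltas=[{"dp": [0, 0, 0.02], "angular": [0, 0, 0], "fingers": 0.6}, {"dp": [0, 0, 0.02], "angular": [0, 0, 0], "fingers": 0.6}, {"dp": [0, 0, 0.02], "angular": [0, 0, 0], "fingers": 0.6}, {"dp": [0, 0, 0.02], "angular": [0, 0, 0], "fingers": 0.6}, {"dp": [0, 0, 0.02], "angular": [0, 0, 0], "fingers": 0.6}, {"dp": [0, 0, 0.02], "angular": [0, 0, 0], "fingers": 0.6}, {"dp": [0, 0, 0.015], "angular": [0, 0, 0], "fingers": 0.6}, {"dp": [0, 0, 0.006], "angular": [0, 0, 0], "fingers": 0.6}, {"dp": [0, 0, 0.003], "angular": [0, 0, 0], "fingers": 0.6}, {"dp": [0, 0, 0.002], "angular": [0, 0, 0], "fingers": 0.6}])

```text
clock: 55.25
eef_pos: [0.6823, 0.0305, 0.1515]
eef_rot: [[-0.038, 0.999, 0.001], [0.999, 0.038, 0.0], [0.0, 0.001, -1.0]]
force: [0.0, -0.2, 0.0]
finger_gap: 0.512
```

step_arm(deltas=[{"dp": [0, 0, 0.001], "angular": [0, 0, 0], "fingers": 0.6}])

```text
clock: 55.35
eef_pos: [0.6827, 0.0303, 0.1506]
eef_rot: [[-0.037, 0.999, 0.002], [0.999, 0.037, 0.0], [0.0, 0.002, -1.0]]
force: [-0.0, -0.1, -0.5]
finger_gap: 0.508
```

step_arm(deltas=[{"dp": [0, 0, 0.001], "angular": [0, 0, 0], "fingers": 0.6}])

```text
clock: 55.45
eef_pos: [0.6828, 0.0302, 0.1495]
eef_rot: [[-0.037, 0.999, 0.002], [0.999, 0.037, 0.0], [0.0, 0.002, -1.0]]
force: [-0.2, 0.2, -0.5]
finger_gap: 0.51
```

step_arm(deltas=[{"dp": [0, 0, 0.001], "angular": [0, 0, 0], "fingers": 0.6}, {"dp": [0, 0, 0.001], "angular": [0, 0, 0], "fingers": 0.6}, {"dp": [0, 0, 0.001], "angular": [0, 0, 0], "fingers": 0.6}])

```text
clock: 55.75
eef_pos: [0.6825, 0.0301, 0.1462]
eef_rot: [[-0.037, 0.999, 0.001], [0.999, 0.037, 0.0], [-0.0, 0.001, -1.0]]
force: [-1.8, 0.1, 6.1]
finger_gap: 0.511
```

step_arm(deltas=[{"dp": [0, 0, 0.001], "angular": [0, 0, 0], "fingers": 0.6}])

```text
clock: 55.85
eef_pos: [0.6826, 0.0301, 0.1461]
eef_rot: [[-0.037, 0.999, 0.001], [0.999, 0.037, 0.0], [0.0, 0.001, -1.0]]
force: [-2.8, -1.0, 10.1]
finger_gap: 0.507
```

It rests on the bar (10 N). I release, rise, draw back towards the robot and look once more.

step_arm(deltas=[{"dp": [0, 0, -0.001], "angular": [0, 0, 0], "fingers": 0.4}, {"dp": [0, 0, 0], "angular": [0, 0, 0], "fingers": 0.25}, {"dp": [0, 0, 0], "angular": [0, 0, 0], "fingers": 0.25}, {"dp": [0, 0, -0.01], "angular": [0, 0, 0], "fingers": 0.25}, {"dp": [0, 0, -0.02], "angular": [0, 0, 0], "fingers": 0.25}, {"dp": [0, 0, -0.03], "angular": [0, 0, 0], "fingers": 0.25}, {"dp": [0, 0, -0.035], "angular": [0, 0, 0], "fingers": 0.25}, {"dp": [0, 0, -0.04], "angular": [0, 0, 0], "fingers": 0.25}, {"dp": [0, -0.03, -0.02], "angular": [0, 0, 0], "fingers": 0.25}, {"dp": [0, -0.04, 0], "angular": [0, 0, 0], "fingers": 0.25}, {"dp": [0, -0.045, 0], "angular": [0, 0, 0], "fingers": 0.25}, {"dp": [0, -0.045, 0], "angular": [0, 0, 0], "fingers": 0.25}])

```text
clock: 57.05
eef_pos: [0.5211, 0.0242, 0.3013]
eef_rot: [[-0.037, 0.999, 0.001], [0.999, 0.037, 0.0], [0.0, 0.001, -1.0]]
force: [0.1, 0.8, -0.2]
finger_gap: 0.75
```

step_arm(deltas=[{"dp": [0.02, -0.04, 0], "angular": [0, 0, 0], "fingers": 0.25}, {"dp": [0.03, -0.04, 0], "angular": [0, 0, 0], "fingers": 0.25}, {"dp": [0.03, -0.04, 0], "angular": [0, 0, 0], "fingers": 0.25}, {"dp": [0, 0, 0], "angular": [0, 0, 0], "fingers": 0.25}, {"dp": [0, 0, 0], "angular": [0, 0, 0], "fingers": 0.25}])

```text
clock: 57.55
eef_pos: [0.399, 0.1003, 0.3017]
eef_rot: [[-0.039, 0.999, 0.002], [0.999, 0.039, 0.0], [0.0, 0.002, -1.0]]
force: [0.1, -0.1, 0.7]
finger_gap: 0.75
```

```bash
python3 - <<'E'
from h import *
S,si=snap("scene9","scene");D,di=snap("side9","side");s=r.sense();print(s["clock"],s["eef_pos"],s["force"])
A=cv2.resize(si[160:360,135:335],(400,400),interpolation=cv2.INTER_CUBIC);B=cv2.resize(di[160:340,220:400],(400,400),interpolation=cv2.INTER_CUBIC)
cv2.imwrite("pics/fin.png",np.hstack([A,B]))
E
```

```text
57.65 [0.4005 0.0997 0.3013] [-0.194  -0.2585  1.099 ]
```

View pics/fin.png

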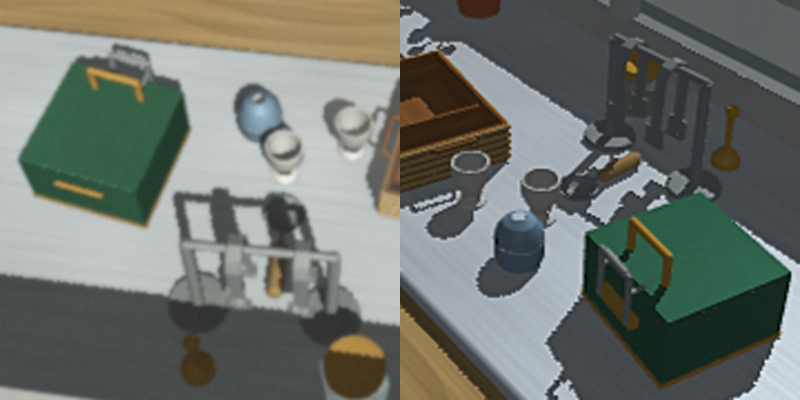

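Both tongs hang upright on the rail (left crop bows at (235,245) and (300,255); right crop legs at (640,90) and (672,100)). The lid is shut, the catch is up, and the bystanders stand where they were. I do a last numerical comparison with the start pictures, then hand in.

```bash
python3 - <<'E'
from h import *
for n,boxes in (("scene",{"caddy+catch":(140,175,235,275),"cups/timer":(250,195,325,252),"jar/topper":(222,325,335,372)}),("side",{"caddy+catch":(298,240,400,335)})):
    a=cv2.imread(f"pics/{n}0.png");b=r.get_image(n);p=cv2.imread(f"pics/{n}9.png")
    print(n,"still since last view:",int((cv2.absdiff(p,b).max(2)>40).sum()))
    for k,(x0,y0,x1,y1) in boxes.items(): print(k,"changed px",int((cv2.absdiff(a,b).max(2)[y0:y1,x0:x1]>40).sum()),"of",(x1-x0)*(y1-y0))
    print("knob px left in basket",len(blobs(b,(15,130,110),(30,255,255),(365,240,425,275),8)) if n=="scene" else "")
r.close_job()
E
```

```text
scene still since last view: 9
caddy+catch changed px 0 of 9500
cups/timer changed px 6 of 4275
jar/topper changed px 0 of 5311
knob px left in basket 0
side still since last view: 230
caddy+catch changed px 254 of 9690
knob px left in basket 
the job is handed in; nothing more can be done
```

The job is done and handed in at about 58 s of the allowed 210 s; the robot gives no verdict.

**What I did:**
- **Opening:** I flipped the catch down and opened the lid to about 1.55 rad.
- **Tins:** Both tins went into the caddy by their knobs, each set down until it touched the floor.
- **Closing:** I shut the lid and flipped the catch back up.
- **Tongs:** Both steel tongs hang astride the rail. The red look-alikes were left alone.

**Last checks:**
- **Caddy and catch:** The scene picture of the shut caddy with its catch matches the start picture exactly, with no changed pixels.
- **Bystanders:** The egg cups and timer (6 changed pixels) and the hex jar and egg topper (none) show no movement. The spoon was only checked by eye.
- **Tins and tongs:** No tins are left in the basket. The tongs looked upright, and the scene view showed almost no movement between the last two frames.

**Checks that disagreed:**
- **Side camera:** 254 of 9690 pixels around the caddy differ from the start, and 230 pixels changed over the whole side picture between its last two frames. I put this down to the arm and its shadow, but did not confirm it.
- **Lid:** After shutting, the lid bar appeared about 6 px off, so I pressed it with 17 N. It was already at its stop, and a later view put the bar within 1 px of its shut position.
- **Force:** The wrist briefly read 41 N when the lid met its stop. That load was carried by the fingers on the lid bar, and the 40 N limit is for the arm or gripper body.

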